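Lay out the hub parts beside the spindle

TASK

Lay out the five loose hub parts on the four square rubber pads for assembly: the flange on the pad next to the spindle stand, with the bearing slipped over its boss so that it rests flat on the flange's disc; the big hexagon nut on the pad at the far end of that row of three; the sleeve standing on the middle pad, between flange and nut; and the dust cap on the pad that lies beside the middle one, off the row. Put each in the middle of its pad, the same way up as you found it, and let go of everything.

Things in the scene. Friction and masses are not known exactly. Their poses are not given: they have to be found in the camera images.
- flange_mid (a point): Steel hub flange, standing boss up: a disc 80 mm across and 12 mm thick with five dark bolt holes, and in its middle a round boss 34 mm across that rises to 52 mm above the underside (last 4 mm chamfered). About 0.5 kg. This point: on its axis, half-way up (26 mm above the underside). z along the axis, up. Pick it up by the boss.
- bearing_mid (a point): Steel ball-bearing ring, lying flat: outside 62 mm across, bore 42 mm (slips over the 34 mm boss of the flange with 4 mm play all round), 28 mm high. About 0.25 kg. This point: on its axis, half-way up (14 mm above the underside). z along the axis, up. When seated on the flange's disc its centre is 26 mm above the flange's underside, level with the flange's own mid point.
- sleeve_mid (a point): Steel spacer sleeve standing on end, the tall narrow tube: outside 40 mm, bore 26 mm, 64 mm high. About 0.25 kg. This point: on its axis, half-way up (32 mm). z along the axis, up. The five parts start about 12 cm apart, centre to centre, on a 2 mm thick cardboard sheet, a small bolt lying (20 mm high) on either side of the middle one.
- nut_mid (a point): Large steel hexagon nut lying flat, 46 mm across the flats (53 mm across corners), 26 mm high, its bore seen as a dark disc 27 mm across on top. About 0.22 kg. This point: on its axis, half-way up (13 mm). z up; the normals of its flats lie along its own y axis and at every 60 degrees from it.
- cap_mid (a point): Steel dust cap, standing open end down, domed end up: round, 52 mm across, its straight side 24 mm high, dome to 36 mm. About 0.1 kg. This point: on its axis, half-way up (18 mm). z up.
- pad_spindle: Black square rubber pad, 90 x 90 mm, 4 mm thick, fixed flat on the grey mat (its underside is 3 mm above the bench, its top 7 mm). Origin: centre of its underside. x and y along its edges, z up. It is the end pad of the row of three that lies next to the spindle stand.
- pad_middle: Black square rubber pad, 90 x 90 mm, 4 mm thick, fixed flat on the grey mat (its underside is 3 mm above the bench, its top 7 mm). Origin: centre of its underside. x and y along its edges, z up. It is the middle pad of the row of three; pads of the row are about 100 mm apart, centre to centre.
- pad_end: Black square rubber pad, 90 x 90 mm, 4 mm thick, fixed flat on the grey mat (its underside is 3 mm above the bench, its top 7 mm). Origin: centre of its underside. x and y along its edges, z up. It is the end pad of the row of three that is farthest from the spindle stand.
- pad_side: Black square rubber pad, 90 x 90 mm, 4 mm thick, fixed flat on the grey mat (its underside is 3 mm above the bench, its top 7 mm). Origin: centre of its underside. x and y along its edges, z up. It lies off the row, about 100 mm to the side of the middle pad.
- spindle: Spindle stand, fixed on the mat in line with the row of pads, about 92 mm from the centre of the pad beside it: dark steel base 50 x 50 x 10 mm, stepped upright steel stub 30 mm thick, 61 mm high in all. Origin: centre of its underside, 3 mm above the bench. z up. Mat, pads and stand may lie on either side, turned any way; small sockets at most 28 mm high stand on the mat's corners.
There are look-alikes about, which are no part of the job. What is shaped like the part that bears flange_mid but orange or red is not meant.

How it is judged:
By the outcome, as a careful person would: the job done as asked, in the order asked, and still so for the second after the job is handed in, with the robot touching nothing.
It also fails if it takes over 122 s, if anything falls off the work surface, if the arm or the gripper's body presses on something with over 40 N, if the wrist force passes 120 N, or if a joint passes its speed limit or range.

ROBOT

A 6-joint arm with a two-finger parallel gripper is mounted at the origin on the work surface. World frame = base frame: x ahead of the robot, y to its left, z up, the work surface at z = 0. Lengths are in m, angles in degrees, forces in N, time in s.
With the tool pointing down it reaches from about 0.3 to 0.75 m from the base axis. Payload 8.5 kg.
Tool frame: the origin (TCP) lies on the centre line of the jaws, within the pads' length; the fingertips stand 19 mm ahead of it and the grasp point (between the pads) is the TCP; z points along the fingers, x is the direction in which the jaws open and shut, and the axes are right-handed (so a half turn about z gives the same grasp; the last joint's range is limited). The gripper opens to 85 mm and grips with 20 to 120 N. Pads are 22 mm wide; open, the fingers measure 114 mm over their backs; the gripper's body (76 mm by 85 mm) begins 54 mm behind the grasp point. The pads swing forward as they close: fully open they stand 13 mm farther back than shut.
Start: joints at [57.909, 21.807, 74.336, -0, 83.858, -12.336], TCP at [0.186, 0.518, 0.25] pointing down, gripper open.
Joint ranges: [-178.18, 178.18], [-50.72, 133.34], [12.68, 142.11], [-81.47, 261.47], [9.98, 163.14], [-165.26, 165.26]. Speed limits (degrees/s): [136.94, 136.94, 180, 180, 180, 180].

INTERFACE

Orientations are given as a 3x3 rotation matrix whose columns are the frame's x, y, z axes.
In Python, from rig import env, cams, order gives the robot as it stands.
- The arm moves only by the tool step_arm, never from a script. Its argument "steps" is a list of rows, each an object with "xyz": the shift along the tool's x, y, z normalised to -1 to 1, where 1 is 0.04 m, a list of three; "turn": the turn, a rotation vector about the tool's x, y, z normalised to -1 to 1, where 1 is 0.08 rad, a list of three; "gripper": the gripper command: -1 is shut, 1 is fully open, values between are in proportion. A call has 1 to 20 rows; each row shifts and turns the commanded pose from where the row before left it, along the tool's axes as they then stand; what a row does not reach is not made up. A row lasts 1/12 s, in which the tool goes at most 41.7 mm and 7.16 degrees, less where a joint would pass 70% of its speed; a pose out of reach is approached as far as the arm can. A call with a number of a shift or a turn outside -1 to 1 is refused whole. A call with a gripper value outside its range is refused whole. The fingers move at their own pace and stop on an object; "squeeze" is the grip in N (left out, the last holds). Time passes only in rows, so rows that do not move let the fingers close. It gives the time, the measured TCP pose, the force and the opening at its end, in the units of the state.
- env.observe(): the state, without advancing time (a new reading comes with each control period).
- cams.get_image(name): name is "scene" or "top" or "wrist"; returns (picture, depth): 420x560x3 uint8, red, green, blue; 420x560 float32, m along the optical axis (not along the pixel's ray), 0 where there is no reading.
- cams.camera_info(name): a dict with "fx", "fy", "cx", "cy" (pixels), "extrinsics" (4x4, takes a point from camera to world coordinates). Camera axes: x right, y down, z forward; pixel columns grow to the right and rows downward; lengths in m; the calibration is good to about 2 mm. A picture is of the moment at which its call begins: read the wrist's pose just before it. camera_info takes no time and is no camera call; for the wrist camera it gives the pose at the moment of the call.
- order.close_job(): hands the job in, once; it reports no verdict.
The state is a dict: "time_s": time; "q": joint angles; "qvel": joint speeds; "joint_efforts": joint torques, N m; "position": TCP position; "tool_rot": TCP orientation; "ft_force": force on the tool from outside, world axes, zero at the start; "wrist_torque": the same for the moment, N m; "grip_width": finger opening in m.
Only numpy, scipy, OpenCV 4.12 (cv2) and the standard library are available. Lean on these libraries where they do the work, as an engineer would, in place of code of your own. Each camera call takes 0.05 s, during which the arm holds its last target. There are 200 camera calls.

## Working session

There is one attempt and no reset: what is moved stays moved. The work goes in short steps, Python scripts to look and compute and a tool call to move; the robot and the scene stay as the last step left them, time stands still between calls to the robot, and variables do not carry over. Pictures are saved under pics/ and viewed, about 12 in all and at most 16, crops included, and the job is handed in when it is done.

Besides the shell and the picture viewer there is one more tool, called after "Call:" by a JSON object that holds its "method" and its "body", one argument or row to a line. step_arm: Moves the arm, as the interface text tells. Scaled input: -1 to 1 covers 0.04 m each way for a shift and 0.08 rad each way for a turn. Its arguments: {"type":"object","properties":{"steps":{"type":"array"},"squeeze":{"type":"number"}},"required":["steps"]}

```bash
ls; mkdir -p pics
cat > h.py <<'E'
import numpy as np, cv2
from rig import env, cams, order
def snap(n,f):
    im,d=cams.get_image(n); i=cams.camera_info(n)
    np.savez('pics/'+f+'.npz',im=im,d=d,K=[i['fx'],i['fy'],i['cx'],i['cy']],E=i['extrinsics'])
    cv2.imwrite('pics/'+f+'.png',im[:,:,::-1]); return im,d
def load(f):
    z=np.load('pics/'+f+'.npz'); return z['im'],z['d'],z['K'],z['E']
def ray(K,E,u,v,z):  # pixel -> world at height z
    r=E[:3,:3]@np.array([(u-K[2])/K[0],(v-K[3])/K[1],1]); return E[:3,3]+r*(z-E[2,3])/r[2]
def cloud(d,K,E):
    v,u=np.indices(d.shape); P=np.stack([(u-K[2])/K[0]*d,(v-K[3])/K[1]*d,d],-1); return P@E[:3,:3].T+E[:3,3]
E
python3 - <<'E'
from h import *
for n in('top','scene'):
    snap(n,n+'0'); im,d,K,X=load(n+'0'); print(n,K,X.round(3).tolist())
s=env.observe(); print(s['time_s'],s['position'],s['tool_rot'],s['grip_width'],s['ft_force'])
E
```

```text
pics
top [425.66580534 425.66580534 275.34083038 210.74349262] [[-0.024, -0.994, 0.109, 0.304], [-1.0, 0.023, -0.015, -0.059], [0.012, -0.109, -0.994, 1.241], [0.0, 0.0, 0.0, 1.0]]
scene [507.76069028 507.76069028 277.75394015 203.25762992] [[0.739, 0.407, -0.538, 1.129], [0.674, -0.439, 0.594, -0.85], [0.005, -0.801, -0.599, 0.848], [0.0, 0.0, 0.0, 1.0]]
0.1 [0.18575396 0.51743501 0.24978675] [[ 3.37954934e-01  9.41162023e-01 -7.12991169e-04]
 [ 9.41161460e-01 -3.37955546e-01 -1.07511668e-03]
 [-1.25281831e-03 -3.07698823e-04 -9.99999168e-01]] 0.08506179701273163 [ 0.05984406  1.00460458 -0.26860282]
```

View pics/top0.png

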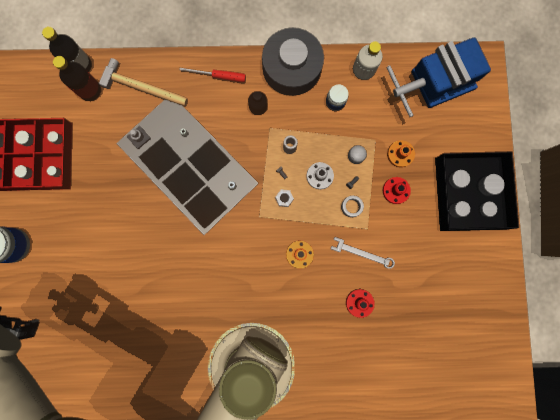

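View pics/scene0.png

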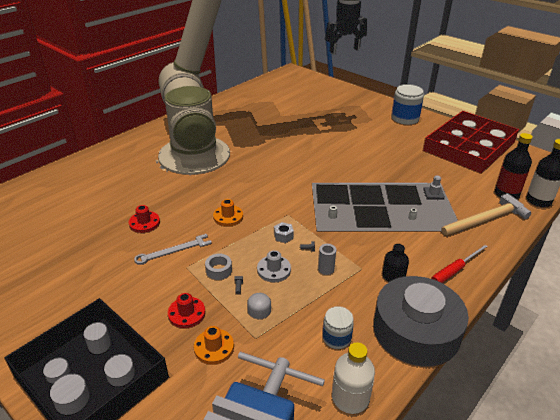

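Top view: sleeve (290,143), cap (357,154), flange (320,175), nut (284,198), bearing (352,206), spindle stand (138,133). The pads are spindle (160,158), middle (183,182), end (206,206) and side (209,158). 

Flange look-alikes are orange (401,153) and (300,254), and red (397,190) and (360,303). I choose the grey one at (320,175) on the cardboard.

```bash
cat > m.py <<'E'
from h import *
im,d,K,X=load('top0'); P=cloud(d,K,X); hsv=cv2.cvtColor(im,cv2.COLOR_RGB2HSV)
print('table z',np.median(P[260:290,100:180,2]), 'valid',(d>0).mean())
# parts: centroid of depth points above mid-height
for n,(u,v),h in [('sleeve',(290,143),.064),('cap',(357,154),.036),('flange',(320,175),.052),('nut',(284,198),.026),('bearing',(352,206),.028)]:
    w=P[v-22:v+23,u-22:u+23]; z=w[...,2]
    m=(z>.002+h*.6)&(d[v-22:v+23,u-22:u+23]>0)
    nn,L,st,ce=cv2.connectedComponentsWithStats(m.astype(np.uint8)); k=1+np.argmax(st[1:,4]); q=w[L==k]
    c,s,_=cv2.minAreaRect(q[:,:2].astype(np.float32)); (ec,r)=cv2.minEnclosingCircle(q[:,:2].astype(np.float32))
    print(n,'n',len(q),'mean',q.mean(0).round(4),'ztop',np.percentile(q[:,2],90).round(4),'circ',np.round(ec,4),round(2*r,4))
# pads
m=((hsv[...,2]<60)).astype(np.uint8); m[:, :110]=0; m[:,265:]=0; m[:125]=0; m[245:]=0
m=cv2.morphologyEx(m,cv2.MORPH_OPEN,np.ones((5,5)))
cs,_=cv2.findContours(m,0,2)
for c in cs:
    if cv2.contourArea(c)<200: continue
    q=np.array([ray(K,X,u,v,.007)[:2] for u,v in c[:,0]],np.float32); r=cv2.minAreaRect(q)
    print('pad',c[:,0].mean(0).round(1),np.round(r[0],4),np.round(r[1],4),round(r[2],2))
w=P[118:150,122:155]; k=w[...,2]>.045; print('spindle',k.sum(),w[k].mean(0) if k.any() else '')
cv2.imwrite('pics/crop.png',cv2.resize(im[110:245,110:400,::-1],None,fx=2.7,fy=2.7,interpolation=cv2.INTER_CUBIC))
E
python3 m.py
```

```text
table z 0.0005241904464498015 valid 0.9960204081632653
sleeve n 133 mean [ 0.6276 -0.1237  0.0615] ztop 0.0688 circ [ 0.629  -0.1235] 0.0405
cap n 242 mean [ 0.5993 -0.32    0.0341] ztop 0.0392 circ [ 0.6011 -0.3213] 0.053
flange n 120 mean [ 0.5396 -0.2101  0.0527] ztop 0.0576 circ [ 0.5411 -0.2107] 0.0337
nut n 226 mean [ 0.4754 -0.1037  0.0283] ztop 0.0313 circ [ 0.476  -0.1041] 0.0507
bearing n 218 mean [ 0.4466 -0.2994  0.0291] ztop 0.0328 circ [ 0.4478 -0.3004] 0.0627
pad [202.4 206. ] [0.4558 0.1267] [0.0867 0.0865] 41.19
pad [180.1 183.7] [0.5282 0.1901] [0.0872 0.0872] 41.58
pad [204.1 160.7] [0.5958 0.1164] [0.0874 0.0873] 41.5
pad [159.3 158.5] [0.6037 0.2594] [0.0877 0.0862] 40.05
spindle 60 [0.63585022 0.28745732 0.15899876]
```

View pics/crop.png

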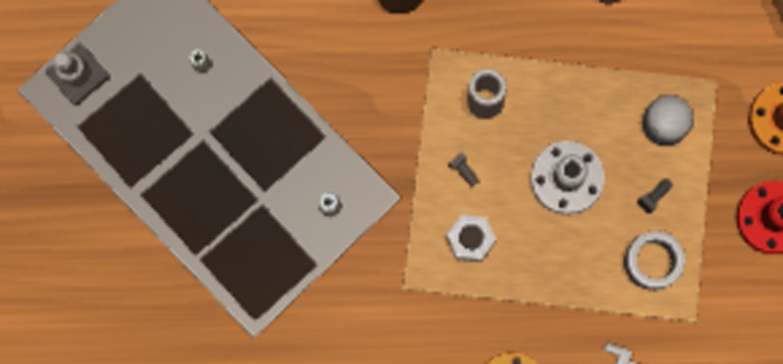

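The crop confirms the grey steel flange with the boss up, and both sizes and reach agree. Next I move over the pads for a close wrist view.

Call:
{"method": "step_arm", "body": {
  "steps": [
    {"xyz":[-0.34,0.78,-0.1],"turn":[0,0,0],"gripper":1},
    {"xyz":[-0.34,0.78,-0.1],"turn":[0,0,0],"gripper":1},
    {"xyz":[-0.34,0.78,-0.1],"turn":[0,0,0],"gripper":1},
    {"xyz":[-0.34,0.78,-0.1],"turn":[0,0,0],"gripper":1},
    {"xyz":[-0.34,0.78,-0.1],"turn":[0,0,0],"gripper":1},
    {"xyz":[-0.34,0.78,-0.1],"turn":[0,0,0],"gripper":1},
    {"xyz":[-0.34,0.78,-0.1],"turn":[0,0,0],"gripper":1},
    {"xyz":[-0.34,0.78,-0.1],"turn":[0,0,0],"gripper":1},
    {"xyz":[-0.34,0.78,-0.1],"turn":[0,0,0],"gripper":1},
    {"xyz":[-0.34,0.78,-0.1],"turn":[0,0,0],"gripper":1},
    {"xyz":[-0.34,0.78,0],"turn":[0,0,0],"gripper":1},
    {"xyz":[-0.34,0.78,0],"turn":[0,0,0],"gripper":1},
    {"xyz":[-0.34,0.78,0],"turn":[0,0,0],"gripper":1},
    {"xyz":[-0.34,0.78,0],"turn":[0,0,0],"gripper":1},
    {"xyz":[0,0,0],"turn":[0,0,0],"gripper":1},
    {"xyz":[0,0,0],"turn":[0,0,0],"gripper":1},
    {"xyz":[0,0,0],"turn":[0,0,0],"gripper":1}
  ]
}}

```text
time_s: 1.52
position: [0.5323, 0.191, 0.29]
tool_rot: [[0.338, 0.941, -0.001], [0.941, -0.338, 0.0], [-0.0, -0.001, -1.0]]
ft_force: [-0.2, 0.6, -0.1]
grip_width: 0.0853
```

Run:
```python
from h import *
s=env.observe(); snap('wrist','w1'); im,d,K,X=load('w1')
print(s['time_s'],s['position'],s['tool_rot'].__class__); print(K,X.round(3).tolist())
```

```text
1.5167 [0.53226142 0.19097295 0.28998303] <class 'numpy.ndarray'>
[296.50913249 296.50913249 279.60147582 207.94667397] [[0.337, 0.898, 0.282, 0.46], [0.942, -0.321, -0.101, 0.217], [0.0, 0.299, -0.954, 0.414], [0.0, 0.0, 0.0, 1.0]]
```

View pics/w1.png

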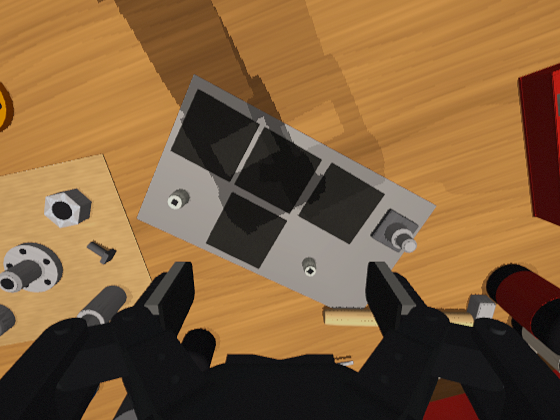

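Wrist view: end pad (214,135), middle (278,168), spindle pad (341,203), side pad (247,228), spindle stand (395,230), with the arm's shadow over part of the mat.

Run:
```python
from h import *
im,d,K,X=load('w1'); g=im.max(2)
for name,(u,v) in dict(end=(214,135),mid=(278,168),sp=(341,203),side=(247,228)).items(): print(name,g[v-3:v+4,u-3:u+4].mean())
for th in (45,55,62):
    m=(g<th).astype(np.uint8); m[262:]=0; m[:,:150]=0; m[:,385:]=0; m[:85]=0
    m=cv2.morphologyEx(m,cv2.MORPH_OPEN,np.ones((5,5)))
    cs,_=cv2.findContours(m,0,2)
    for c in cs:
        if cv2.contourArea(c)<1000: continue
        q=np.array([ray(K,X,u,v,.007)[:2] for u,v in c[:,0]],np.float32); r=cv2.minAreaRect(q)
        print(th,'pad',np.round(r[0],4),np.round(r[1],4),round(r[2],2))
```

```text
end 25.93877551020408
mid 20.0
sp 44.265306122448976
side 26.244897959183675
45 pad [0.5783 0.1249] [0.0732 0.0481] 41.59
45 pad [0.5945 0.2496] [0.0628 0.0882] 38.78
45 pad [0.5301 0.1889] [0.0895 0.089 ] 41.05
45 pad [0.4555 0.1233] [0.0836 0.0896] 41.79
55 pad [0.5976 0.1149] [0.0888 0.0894] 41.62
55 pad [0.6049 0.2577] [0.0895 0.0883] 40.19
55 pad [0.53   0.1888] [0.0897 0.0894] 41.11
55 pad [0.4576 0.1253] [0.0897 0.0894] 41.06
62 pad [0.5978 0.1147] [0.0888 0.0899] 41.54
62 pad [0.605  0.2578] [0.09   0.0883] 40.2
62 pad [0.5299 0.189 ] [0.0897 0.0899] 41.11
62 pad [0.4576 0.1252] [0.0897 0.0896] 41.26
```

Call:
{"method": "step_arm", "body": {
  "steps": [
    {"xyz":[-0.77,0.3,0.1],"turn":[0,0,0],"gripper":1},
    {"xyz":[-0.77,0.3,0.1],"turn":[0,0,0],"gripper":1},
    {"xyz":[-0.77,0.3,0.1],"turn":[0,0,0],"gripper":1},
    {"xyz":[-0.77,0.3,0.1],"turn":[0,0,0],"gripper":1},
    {"xyz":[-0.77,0.3,0.1],"turn":[0,0,0],"gripper":1},
    {"xyz":[-0.77,0.3,0.1],"turn":[0,0,0],"gripper":1},
    {"xyz":[-0.77,0.3,0.1],"turn":[0,0,0],"gripper":1},
    {"xyz":[-0.77,0.3,0.1],"turn":[0,0,0],"gripper":1},
    {"xyz":[-0.77,0.3,0.1],"turn":[0,0,0],"gripper":1},
    {"xyz":[-0.77,0.3,0.1],"turn":[0,0,0],"gripper":1},
    {"xyz":[-0.77,0.3,0.1],"turn":[0,0,0],"gripper":1},
    {"xyz":[-0.77,0.3,0.1],"turn":[0,0,0],"gripper":1},
    {"xyz":[0,0,0],"turn":[0,0,0],"gripper":1},
    {"xyz":[0,0,0],"turn":[0,0,0],"gripper":1},
    {"xyz":[0,0,0],"turn":[0,0,0],"gripper":1}
  ]
}}

```text
time_s: 2.82
position: [0.5432, -0.2044, 0.2426]
tool_rot: [[0.337, 0.942, 0.0], [0.942, -0.337, 0.0], [0.0, -0.0, -1.0]]
ft_force: [0.8, 1.4, 0.4]
grip_width: 0.0856
```

Run:
```python
from h import *
s=env.observe(); snap('wrist','w2'); print(s['position'])
```

```text
[ 0.54323595 -0.2043947   0.24257807]
```

View pics/w2.png

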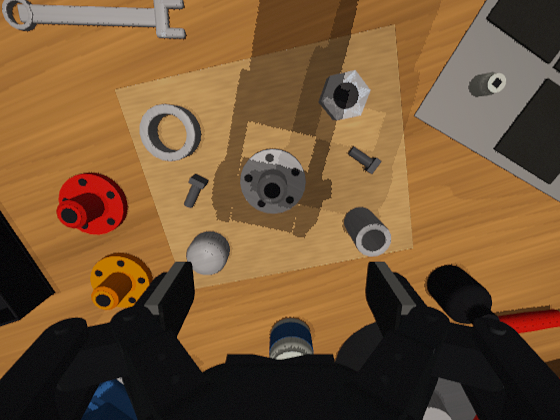

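Wrist view: flange (272,182), bearing (170,131), nut (345,95), sleeve (368,232), cap (208,253). A bolt lies at (195,190) and another at (364,158).

```bash
cat > parts.py <<'E'
from h import *
import sys
def parts(f,L):
    im,d,K,X=load(f); P=cloud(d,K,X); out={}
    Xi=np.linalg.inv(X)
    for n,(x,y),h,b in L:
        m=(np.hypot(P[...,0]-x,P[...,1]-y)<.045)&(d>0)&(P[...,2]>b+h-.008)&(P[...,2]<b+h+.012)
        nn,Lb,st,ce=cv2.connectedComponentsWithStats(m.astype(np.uint8))
        if nn<2: print(n,'none'); continue
        k=1+np.argmax(st[1:,4]); c=max(cv2.findContours((Lb==k).astype(np.uint8),0,1)[0],key=len)[:,0]
        q=np.array([ray(K,X,u,v,b+h)[:2] for u,v in c],np.float32)
        e,s,a=cv2.minAreaRect(q); ec,r=cv2.minEnclosingCircle(q)
        print(f,n,st[k,4],'z',np.median(P[Lb==k][:,2]).round(4),'rect',np.round(e,4),np.round(s,4),round(a,1),'circ',np.round(ec,4),round(2*r,4),'ell',np.round(cv2.fitEllipse(q)[0],4))
A=[('flange',(.541,-.211),.052,.002),('bearing',(.448,-.300),.028,.002),('nut',(.476,-.104),.026,.002),('sleeve',(.629,-.1235),.064,.002),('cap',(.601,-.321),.024,.002)]
if __name__=='__main__':
    parts('w2',A); parts('top0',A)
E
python3 parts.py
python3 - <<'E'
from h import *
im,d,K,X=load('w2')   # nut: outline by brightness near
P=cloud(d,K,X); m=((np.hypot(P[...,0]-.476,P[...,1]+.104)<.04)&(P[...,2]>.021)).astype(np.uint8)
c=max(cv2.findContours(m,0,1)[0],key=len); q=np.array([ray(K,X,u,v,.028)[:2] for u,v in c[:,0]],np.float32)
h=cv2.convexHull(q)[:,0]; 
best=[(np.ptp(h@[np.cos(a),np.sin(a)]),np.degrees(a)) for a in np.radians(np.arange(0,180,1))]
w=np.array([b[0] for b in best]); f=[(w[i]+w[i+60]+w[i+120])/3 for i in range(60)]; print('nut flat normal',np.argmin(f),min(f),'corner',np.argmax(f),max(f))
E
```

```text
w2 flange 731 z 0.0537 rect [ 0.5402 -0.2121] [0.0315 0.0333] 70.4 circ [ 0.5405 -0.2121] 0.0341 ell [ 0.5405 -0.2121]
w2 bearing 1522 z 0.0298 rect [ 0.4482 -0.3002] [0.0615 0.0609] 62.3 circ [ 0.4478 -0.3006] 0.0633 ell [ 0.4479 -0.3005]
w2 nut 1754 z 0.0281 rect [ 0.4762 -0.1059] [0.052 0.046] 82.0 circ [ 0.4763 -0.1059] 0.0523 ell [ 0.4762 -0.106 ]
w2 sleeve 699 z 0.0656 rect [ 0.6277 -0.1262] [0.0396 0.0412] 74.7 circ [ 0.6275 -0.1264] 0.0428 ell [ 0.6276 -0.1263]
w2 cap 1194 z 0.0344 rect [ 0.6001 -0.3218] [0.0529 0.0529] 7.3 circ [ 0.5997 -0.3231] 0.056 ell [ 0.6002 -0.322 ]
top0 flange 111 z 0.0538 rect [ 0.5405 -0.2106] [0.0313 0.0318] 88.0 circ [ 0.5405 -0.2106] 0.033 ell [ 0.5405 -0.2105]
top0 bearing 207 z 0.0295 rect [ 0.4471 -0.2993] [0.0605 0.0609] 87.6 circ [ 0.4471 -0.2993] 0.0627 ell [ 0.4468 -0.2996]
top0 nut 224 z 0.0284 rect [ 0.4759 -0.1039] [0.0456 0.0499] 51.9 circ [ 0.4762 -0.1041] 0.0508 ell [ 0.4756 -0.1038]
top0 sleeve 97 z 0.0656 rect [ 0.6291 -0.1244] [0.0369 0.0377] 88.8 circ [ 0.6285 -0.1232] 0.0407 ell [ 0.6286 -0.1239]
top0 cap 215 z 0.0335 rect [ 0.6003 -0.3215] [0.0497 0.0508] 42.6 circ [ 0.6003 -0.3209] 0.0536 ell [ 0.6005 -0.3213]
nut flat normal 52 0.04658476587874121 corner 22 0.0521073572137934
```

Call:
{"method": "step_arm", "body": {
  "steps": [
    {"xyz":[-0.09,0,0.65],"turn":[0,0,0],"gripper":1},
    {"xyz":[-0.09,0,0.65],"turn":[0,0,0],"gripper":1},
    {"xyz":[0,0,0.65],"turn":[0,0,0],"gripper":1},
    {"xyz":[0,0,0.65],"turn":[0,0,0],"gripper":1},
    {"xyz":[0,0,0.65],"turn":[0,0,0],"gripper":1},
    {"xyz":[0,0,0.65],"turn":[0,0,0],"gripper":1},
    {"xyz":[0,0,0.65],"turn":[0,0,0],"gripper":1},
    {"xyz":[0,0,0.5],"turn":[0,0,0],"gripper":1},
    {"xyz":[0,0,0],"turn":[0,0,0],"gripper":1},
    {"xyz":[0,0,0],"turn":[0,0,0],"gripper":1}
  ]
}}

```text
time_s: 3.7
position: [0.541, -0.2113, 0.0406]
tool_rot: [[0.336, 0.942, -0.001], [0.942, -0.336, 0.001], [0.0, -0.001, -1.0]]
ft_force: [-0.1, 0.8, -0.4]
grip_width: 0.0851
```

Call:
{"method": "step_arm", "body": {
  "squeeze": 60,
  "steps": [
    {"xyz":[0,0,0],"turn":[0,0,0],"gripper":0.2},
    {"xyz":[0,0,0],"turn":[0,0,0],"gripper":-0.1},
    {"xyz":[0,0,0],"turn":[0,0,0],"gripper":-0.4},
    {"xyz":[0,0,0],"turn":[0,0,0],"gripper":-1},
    {"xyz":[0,0,0],"turn":[0,0,0],"gripper":-1},
    {"xyz":[0,0,0],"turn":[0,0,0],"gripper":-1},
    {"xyz":[0,0,0],"turn":[0,0,0],"gripper":-1},
    {"xyz":[0,0,0],"turn":[0,0,0],"gripper":-1},
    {"xyz":[0,0,0],"turn":[0,0,0],"gripper":-1},
    {"xyz":[0,0,0],"turn":[0,0,0],"gripper":-1}
  ]
}}

```text
time_s: 4.53
position: [0.5411, -0.2127, 0.0415]
tool_rot: [[0.338, 0.941, 0.001], [0.941, -0.338, -0.001], [-0.0, 0.002, -1.0]]
ft_force: [-1.8, 0.7, 7.1]
grip_width: 0.0323
```

Call:
{"method": "step_arm", "body": {
  "steps": [
    {"xyz":[0,0,-0.2],"turn":[0,0,0],"gripper":-1},
    {"xyz":[0,0,-0.4],"turn":[0,0,0],"gripper":-1},
    {"xyz":[0,0,-0.6],"turn":[0,0,0],"gripper":-1},
    {"xyz":[0,0,-0.6],"turn":[0,0,0],"gripper":-1},
    {"xyz":[0,0,-0.6],"turn":[0,0,0],"gripper":-1},
    {"xyz":[0,0,-0.4],"turn":[0,0,0],"gripper":-1},
    {"xyz":[0,0,0],"turn":[0,0,0],"gripper":-1},
    {"xyz":[0,0,0],"turn":[0,0,0],"gripper":-1}
  ]
}}

```text
time_s: 5.2
position: [0.5406, -0.2124, 0.1523]
tool_rot: [[0.338, 0.941, 0.0], [0.941, -0.338, -0.0], [-0.0, 0.0, -1.0]]
ft_force: [0.1, -0.4, -5.1]
grip_width: 0.0322
```

```bash
cat > go.py <<'E'
import sys; from h import *
# remaining shift in tool units to target x y z [yaw deg]
s=env.observe(); R=np.array(s['tool_rot']); p=np.array(s['position']); t=np.array([float(a) for a in sys.argv[1:4]])
yaw=np.degrees(np.arctan2(R[1,0],R[0,0])); print('t',s['time_s'],'yaw',yaw.round(2),'pos',p.round(4),'w',round(s['grip_width'],4))
if len(sys.argv)>4:
    y=np.radians(float(sys.argv[4])); dy=(np.degrees(y)-yaw+90)%180-90; print('turn z units',(-np.radians(dy)/.08).round(2))
    y=np.radians(yaw+dy); R=np.array([[np.cos(y),np.sin(y),0],[np.sin(y),-np.cos(y),0],[0,0,-1]])
print('shift units (after turn)',(R.T@(t-p)/.04).round(3))
E
python3 go.py .605 .2578 .165
python3 - <<'E'
from h import *
snap('wrist','w3')
E
```

```text
t 5.2 yaw 70.24 pos [ 0.5406 -0.2124  0.1523] w 0.0322
shift units (after turn) [11.607 -2.458 -0.318]
```

View pics/w3.png

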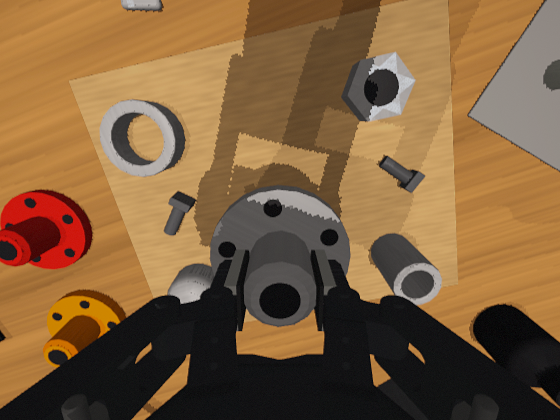

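The flange is held level by its boss, with the wrist carrying about 5 N. Moving to the spindle pad.

Call:
{"method": "step_arm", "body": {
  "steps": [
    {"xyz":[0.4,-0.08,-0.02],"turn":[0,0,0],"gripper":-1},
    {"xyz":[0.77,-0.165,-0.02],"turn":[0,0,0],"gripper":-1},
    {"xyz":[0.77,-0.165,-0.02],"turn":[0,0,0],"gripper":-1},
    {"xyz":[0.77,-0.165,-0.02],"turn":[0,0,0],"gripper":-1},
    {"xyz":[0.77,-0.165,-0.02],"turn":[0,0,0],"gripper":-1},
    {"xyz":[0.77,-0.165,-0.02],"turn":[0,0,0],"gripper":-1},
    {"xyz":[0.77,-0.165,-0.02],"turn":[0,0,0],"gripper":-1},
    {"xyz":[0.77,-0.165,-0.02],"turn":[0,0,0],"gripper":-1},
    {"xyz":[0.77,-0.165,-0.02],"turn":[0,0,0],"gripper":-1},
    {"xyz":[0.77,-0.165,-0.02],"turn":[0,0,0],"gripper":-1},
    {"xyz":[0.77,-0.165,-0.02],"turn":[0,0,0],"gripper":-1},
    {"xyz":[0.77,-0.165,-0.02],"turn":[0,0,0],"gripper":-1},
    {"xyz":[0.77,-0.165,-0.02],"turn":[0,0,0],"gripper":-1},
    {"xyz":[0.77,-0.165,-0.02],"turn":[0,0,0],"gripper":-1},
    {"xyz":[0.77,-0.165,0],"turn":[0,0,0],"gripper":-1},
    {"xyz":[0.4,-0.08,0],"turn":[0,0,0],"gripper":-1},
    {"xyz":[0,0,0],"turn":[0,0,0],"gripper":-1},
    {"xyz":[0,0,0],"turn":[0,0,0],"gripper":-1},
    {"xyz":[0,0,0],"turn":[0,0,0],"gripper":-1}
  ]
}}

```text
time_s: 6.83
position: [0.6039, 0.2561, 0.162]
tool_rot: [[0.338, 0.941, -0.003], [0.941, -0.338, -0.001], [-0.002, -0.002, -1.0]]
ft_force: [-0.0, -0.1, -5.4]
grip_width: 0.0322
```

```bash
python3 go.py .605 .2578 .0475
```

```text
t 6.8333 yaw 70.22 pos [0.6039 0.2561 0.162 ] w 0.0322
shift units (after turn) [0.056 0.017 2.862]
```

Call:
{"method": "step_arm", "body": {
  "steps": [
    {"xyz":[0.05,0.02,0.4],"turn":[0,0,0],"gripper":-1},
    {"xyz":[0,0,0.6],"turn":[0,0,0],"gripper":-1},
    {"xyz":[0,0,0.6],"turn":[0,0,0],"gripper":-1},
    {"xyz":[0,0,0.5],"turn":[0,0,0],"gripper":-1},
    {"xyz":[0,0,0.3],"turn":[0,0,0],"gripper":-1},
    {"xyz":[0,0,0.2],"turn":[0,0,0],"gripper":-1},
    {"xyz":[0,0,0.12],"turn":[0,0,0],"gripper":-1},
    {"xyz":[0,0,0],"turn":[0,0,0],"gripper":-1},
    {"xyz":[0,0,0],"turn":[0,0,0],"gripper":-1},
    {"xyz":[0,0,0],"turn":[0,0,0],"gripper":-1}
  ]
}}

```text
time_s: 7.67
position: [0.6064, 0.2585, 0.0559]
tool_rot: [[0.338, 0.941, 0.002], [0.941, -0.338, 0.0], [0.001, 0.002, -1.0]]
ft_force: [-0.5, -0.5, -5.4]
grip_width: 0.0321
```

```bash
python3 go.py .605 .2578 .0465
python3 - <<'E'
from h import *
snap('wrist','w4')
E
```

```text
t 7.6667 yaw 70.24 pos [0.6064 0.2585 0.0559] w 0.0321
shift units (after turn) [-0.029 -0.026  0.235]
```

View pics/w4.png

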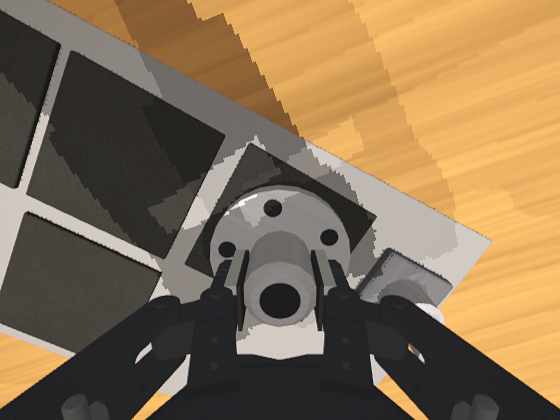

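Wrist view: the flange hovers over its pad. Visible pad corners are top (247,142), right (377,217) and left (185,265). I'll compare the pad centre with the disc.

Run:
```python
from h import *
im,d,K,X=load('w4')
c=[ray(K,X,u,v,.007)[:2] for u,v in ((247,142),(377,217),(185,265))]; print(np.round(c,4),np.linalg.norm(c[0]-c[1]),np.linalg.norm(c[0]-c[2]),'centre',(c[1]+c[2])/2)
P=cloud(d,K,X); m=(np.hypot(P[...,0]-.606,P[...,1]-.2585)<.05)&(P[...,2]>.022)&(P[...,2]<.034)&(d>0)
v,u=np.nonzero(m); print('disc z',np.median(P[m][:,2]))
q=P[m][:,:2]
# fit circle r=.04 to the outer edge of disc (far half)
from scipy.optimize import least_squares
a=np.degrees(np.arctan2(*(q-[.606,.2585]).T[::-1])); E=[]
for b in range(-180,180,8):
    k=(a>=b)&(a<b+8)
    if k.sum()>10:
        r=np.hypot(*(q[k]-[.606,.2585]).T); i=np.argsort(r)[-3]; E.append(q[k][i]) if r[i]>.035 else 0
E=np.array(E); print(len(E),least_squares(lambda c:np.hypot(*(E-c).T)-.0395,[.606,.2585],loss='soft_l1',f_scale=.001).x)
```

```text
[[0.5424 0.2619]
 [0.6115 0.3206]
 [0.6016 0.1952]] 0.09067467631204157 0.08917339407379701 centre [0.60654562 0.257894  ]
disc z 0.028291510568210748
27 [0.60661821 0.25855749]
```

The disc and pad centres agree within 1 mm. Lowering and releasing.

Call:
{"method": "step_arm", "body": {
  "steps": [
    {"xyz":[-0.015,0,0.1],"turn":[0,0,0],"gripper":-1},
    {"xyz":[0,0,0.1],"turn":[0,0,0],"gripper":-1},
    {"xyz":[0,0,0.05],"turn":[0,0,0],"gripper":-1},
    {"xyz":[0,0,0],"turn":[0,0,0],"gripper":-1},
    {"xyz":[0,0,0],"turn":[0,0,0],"gripper":-1}
  ]
}}

```text
time_s: 8.13
position: [0.6058, 0.2579, 0.0465]
tool_rot: [[0.338, 0.941, 0.002], [0.941, -0.338, 0.0], [0.001, 0.001, -1.0]]
ft_force: [-5.3, -1.2, 8.6]
grip_width: 0.0321
```

Call:
{"method": "step_arm", "body": {
  "steps": [
    {"xyz":[0,0,-0.01],"turn":[0,0,0],"gripper":-0.1},
    {"xyz":[0,0,0],"turn":[0,0,0],"gripper":0.2},
    {"xyz":[0,0,0],"turn":[0,0,0],"gripper":0.5},
    {"xyz":[0,0,0],"turn":[0,0,0],"gripper":0.5},
    {"xyz":[0,0,0],"turn":[0,0,0],"gripper":0.5},
    {"xyz":[0,0,-0.3],"turn":[0,0,0],"gripper":0.5},
    {"xyz":[0,0,-0.8],"turn":[0,0,0],"gripper":0.5},
    {"xyz":[0,0,-0.8],"turn":[0,0,0],"gripper":0.5},
    {"xyz":[0,0,-0.8],"turn":[0,0,0],"gripper":0.5},
    {"xyz":[0,0,-0.8],"turn":[0,0,0],"gripper":0.5},
    {"xyz":[-0.4,0,0],"turn":[0,0,0],"gripper":1},
    {"xyz":[-0.6,0,0],"turn":[0,0,0],"gripper":1},
    {"xyz":[0,0,0],"turn":[0,0,0],"gripper":1},
    {"xyz":[0,0,0],"turn":[0,0,0],"gripper":1}
  ]
}}

```text
time_s: 9.3
position: [0.5921, 0.2196, 0.1862]
tool_rot: [[0.339, 0.941, 0.001], [0.941, -0.339, 0.0], [0.001, 0.001, -1.0]]
ft_force: [0.1, 0.3, 0.2]
grip_width: 0.0849
```

```bash
python3 - <<'E'
from h import *
from parts import parts
snap('wrist','w5'); snap('top','t5')
L=[('flange',(.606,.258),.052,.007)]
parts('w5',L); parts('t5',L)
E
python3 go.py .4479 -.3004 .150
```

```text
w5 flange 1074 z 0.0583 rect [0.6042 0.2584] [0.0328 0.0331] 70.2 circ [0.6045 0.2583] 0.0341 ell [0.6046 0.2582]
flange none
t 9.4 yaw 70.25 pos [0.5923 0.2206 0.1855] w 0.0854
shift units (after turn) [-13.478   1.005   0.883]
```

View pics/w5.png

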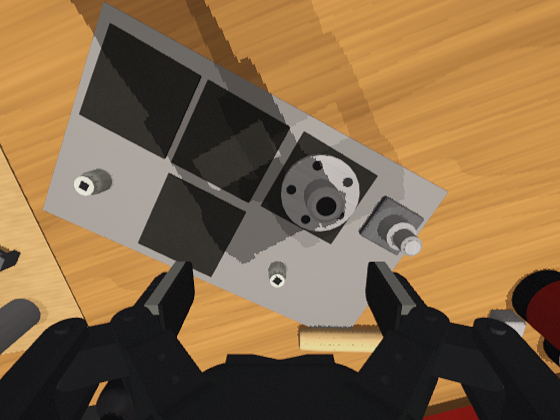

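The flange stands centred and upright on the spindle pad (boss top at (325,205), pad around it). Next is the bearing.

Call:
{"method": "step_arm", "body": {
  "steps": [
    {"xyz":[-0.4,0.05,0],"turn":[0,0,0],"gripper":1},
    {"xyz":[-0.79,0.06,0.05],"turn":[0,0,0],"gripper":1},
    {"xyz":[-0.79,0.06,0.05],"turn":[0,0,0],"gripper":1},
    {"xyz":[-0.79,0.06,0.05],"turn":[0,0,0],"gripper":1},
    {"xyz":[-0.79,0.06,0.05],"turn":[0,0,0],"gripper":1},
    {"xyz":[-0.79,0.06,0.05],"turn":[0,0,0],"gripper":1},
    {"xyz":[-0.79,0.06,0.05],"turn":[0,0,0],"gripper":1},
    {"xyz":[-0.79,0.06,0.05],"turn":[0,0,0],"gripper":1},
    {"xyz":[-0.79,0.06,0.05],"turn":[0,0,0],"gripper":1},
    {"xyz":[-0.79,0.06,0.05],"turn":[0,0,0],"gripper":1},
    {"xyz":[-0.79,0.06,0.05],"turn":[0,0,0],"gripper":1},
    {"xyz":[-0.79,0.06,0.05],"turn":[0,0,0],"gripper":1},
    {"xyz":[-0.79,0.06,0.05],"turn":[0,0,0],"gripper":1},
    {"xyz":[-0.79,0.06,0.05],"turn":[0,0,0],"gripper":1},
    {"xyz":[-0.79,0.06,0.05],"turn":[0,0,0],"gripper":1},
    {"xyz":[-0.79,0.06,0.05],"turn":[0,0,0],"gripper":1},
    {"xyz":[-0.79,0.06,0.05],"turn":[0,0,0],"gripper":1},
    {"xyz":[-0.4,0.05,0],"turn":[0,0,0],"gripper":1},
    {"xyz":[0,0,0],"turn":[0,0,0],"gripper":1},
    {"xyz":[0,0,0],"turn":[0,0,0],"gripper":1}
  ]
}}

```text
time_s: 11.07
position: [0.4506, -0.3003, 0.1529]
tool_rot: [[0.339, 0.941, -0.0], [0.941, -0.339, 0.0], [0.0, -0.0, -1.0]]
ft_force: [-0.2, 0.2, -0.5]
grip_width: 0.0853
```

```bash
python3 -c "
from h import *; from parts import *
snap('wrist','w6'); parts('w6',[a for a in A if a[0]=='bearing'])"
python3 go.py .4479 -.3004 .020
```

```text
w6 bearing 2205 z 0.0298 rect [ 0.4467 -0.301 ] [0.061  0.0609] 24.9 circ [ 0.4466 -0.3007] 0.0625 ell [ 0.4466 -0.3009]
t 11.1167 yaw 70.26 pos [ 0.4507 -0.2995  0.153 ] w 0.0855
shift units (after turn) [-0.048 -0.058  3.325]
```

Call:
{"method": "step_arm", "body": {
  "steps": [
    {"xyz":[-0.06,-0.08,0.4],"turn":[0,0,0],"gripper":1},
    {"xyz":[0,0,0.6],"turn":[0,0,0],"gripper":1},
    {"xyz":[0,0,0.6],"turn":[0,0,0],"gripper":1},
    {"xyz":[0,0,0.6],"turn":[0,0,0],"gripper":1},
    {"xyz":[0,0,0.6],"turn":[0,0,0],"gripper":1},
    {"xyz":[0,0,0.4],"turn":[0,0,0],"gripper":1},
    {"xyz":[0,0,0.1],"turn":[0,0,0],"gripper":1},
    {"xyz":[0,0,0],"turn":[0,0,0],"gripper":1},
    {"xyz":[0,0,0],"turn":[0,0,0],"gripper":1}
  ]
}}

```text
time_s: 11.87
position: [0.4472, -0.3008, 0.0219]
tool_rot: [[0.337, 0.942, 0.001], [0.942, -0.337, -0.001], [-0.0, 0.001, -1.0]]
ft_force: [-0.4, -0.2, 0.1]
grip_width: 0.0851
```

Call:
{"method": "step_arm", "body": {
  "squeeze": 50,
  "steps": [
    {"xyz":[0,0,0],"turn":[0,0,0],"gripper":0.7},
    {"xyz":[0,0,0],"turn":[0,0,0],"gripper":0.5},
    {"xyz":[0,0,0],"turn":[0,0,0],"gripper":0.3},
    {"xyz":[0,0,0],"turn":[0,0,0],"gripper":0},
    {"xyz":[0,0,0],"turn":[0,0,0],"gripper":-1},
    {"xyz":[0,0,0],"turn":[0,0,0],"gripper":-1},
    {"xyz":[0,0,0],"turn":[0,0,0],"gripper":-1},
    {"xyz":[0,0,0],"turn":[0,0,0],"gripper":-1},
    {"xyz":[0,0,0],"turn":[0,0,0],"gripper":-1}
  ]
}}

```text
time_s: 12.62
position: [0.4469, -0.3015, 0.0228]
tool_rot: [[0.338, 0.941, 0.002], [0.941, -0.338, -0.002], [-0.001, 0.002, -1.0]]
ft_force: [-1.3, 1.8, 10.3]
grip_width: 0.0611
```

Call:
{"method": "step_arm", "body": {
  "steps": [
    {"xyz":[0,0,-0.2],"turn":[0,0,0],"gripper":-1},
    {"xyz":[0,0,-0.4],"turn":[0,0,0],"gripper":-1},
    {"xyz":[0,0,-0.6],"turn":[0,0,0],"gripper":-1},
    {"xyz":[0,0,-0.8],"turn":[0,0,0],"gripper":-1},
    {"xyz":[0,0,-0.8],"turn":[0,0,0],"gripper":-1},
    {"xyz":[0,0,-0.4],"turn":[0,0,0],"gripper":-1},
    {"xyz":[0,0,-0.2],"turn":[0,0,0],"gripper":-1},
    {"xyz":[0,0,0],"turn":[0,0,0],"gripper":-1},
    {"xyz":[0,0,0],"turn":[0,0,0],"gripper":-1}
  ]
}}

```text
time_s: 13.37
position: [0.4461, -0.3009, 0.1565]
tool_rot: [[0.338, 0.941, -0.001], [0.941, -0.338, 0.001], [0.0, -0.001, -1.0]]
ft_force: [-1.0, -0.1, -2.0]
grip_width: 0.0611
```

```bash
python3 -c "
from h import *; from parts import *
snap('wrist','w7'); b=env.observe()['position'][2]-.018; parts('w7',[('bearing',env.observe()['position'][:2],.028,b)])"
python3 go.py .605 .258 .160
```

```text
w7 bearing 9747 z 0.1629 rect [ 0.4462 -0.3022] [0.0789 0.0678] 35.5 circ [ 0.4443 -0.3001] 0.0941 ell [ 0.4437 -0.2999]
t 13.4167 yaw 70.24 pos [ 0.446  -0.3008  0.1559] w 0.0614
shift units (after turn) [14.491 -0.981 -0.085]
```

View pics/w7.png

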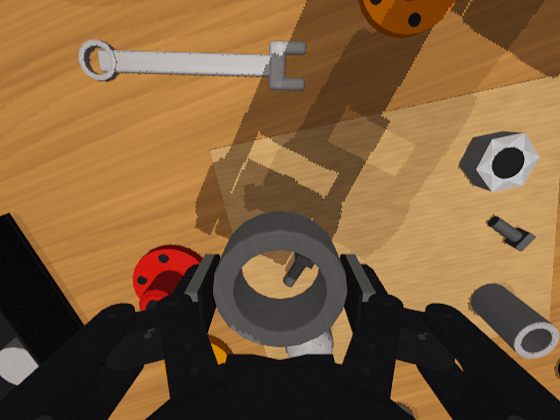

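The bearing is held level, ring centre near (280,270). Moving it over the flange.

Call:
{"method": "step_arm", "body": {
  "steps": [
    {"xyz":[0.4,-0.02,0],"turn":[0,0,0],"gripper":-1},
    {"xyz":[0.8,-0.055,0],"turn":[0,0,0],"gripper":-1},
    {"xyz":[0.8,-0.055,0],"turn":[0,0,0],"gripper":-1},
    {"xyz":[0.8,-0.055,0],"turn":[0,0,0],"gripper":-1},
    {"xyz":[0.8,-0.055,0],"turn":[0,0,0],"gripper":-1},
    {"xyz":[0.8,-0.055,0],"turn":[0,0,0],"gripper":-1},
    {"xyz":[0.8,-0.055,0],"turn":[0,0,0],"gripper":-1},
    {"xyz":[0.8,-0.055,0],"turn":[0,0,0],"gripper":-1},
    {"xyz":[0.8,-0.055,0],"turn":[0,0,0],"gripper":-1},
    {"xyz":[0.8,-0.055,0],"turn":[0,0,0],"gripper":-1},
    {"xyz":[0.8,-0.055,0],"turn":[0,0,0],"gripper":-1},
    {"xyz":[0.8,-0.055,0],"turn":[0,0,0],"gripper":-1},
    {"xyz":[0.8,-0.055,0],"turn":[0,0,0],"gripper":-1},
    {"xyz":[0.8,-0.055,0],"turn":[0,0,0],"gripper":-1},
    {"xyz":[0.8,-0.055,0],"turn":[0,0,0],"gripper":-1},
    {"xyz":[0.8,-0.055,0],"turn":[0,0,0],"gripper":-1},
    {"xyz":[0.8,-0.055,0],"turn":[0,0,0],"gripper":-1},
    {"xyz":[0.8,-0.055,0],"turn":[0,0,0],"gripper":-1},
    {"xyz":[0.4,-0.02,0],"turn":[0,0,0],"gripper":-1},
    {"xyz":[0,0,0],"turn":[0,0,0],"gripper":-1}
  ]
}}

```text
time_s: 15.08
position: [0.6041, 0.2572, 0.1545]
tool_rot: [[0.335, 0.942, -0.003], [0.942, -0.335, 0.0], [-0.001, -0.003, -1.0]]
ft_force: [-0.4, 0.1, -2.7]
grip_width: 0.0609
```

Call:
{"method": "step_arm", "body": {
  "steps": [
    {"xyz":[0,0,0],"turn":[0,0,0],"gripper":-1},
    {"xyz":[0,0,0],"turn":[0,0,0],"gripper":-1}
  ]
}}

```text
time_s: 15.25
position: [0.604, 0.2533, 0.1558]
tool_rot: [[0.338, 0.941, -0.003], [0.941, -0.338, -0.001], [-0.002, -0.002, -1.0]]
ft_force: [0.3, -1.0, -2.2]
grip_width: 0.0611
```

```bash
python3 go.py .605 .2583 .088; python3 -c "
from h import *
snap('wrist','w8')"
```

```text
t 15.25 yaw 70.22 pos [0.604  0.2533 0.1558] w 0.0611
shift units (after turn) [ 0.13  -0.015  1.694]
```

View pics/w8.png

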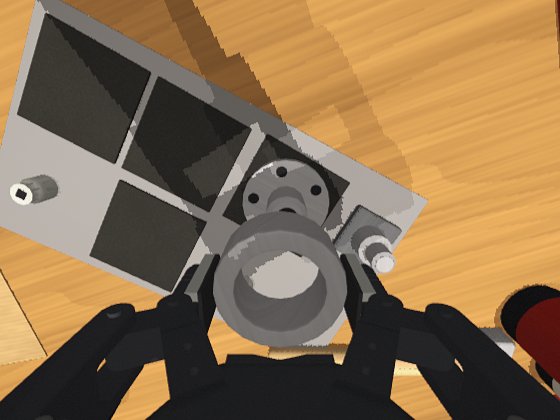

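Above the flange; ring centre near (281,270), disc centre near (287,195). I'll shift, lower to 8 mm above the boss, and measure again.

Call:
{"method": "step_arm", "body": {
  "steps": [
    {"xyz":[0.13,-0.015,0.3],"turn":[0,0,0],"gripper":-1},
    {"xyz":[0,0,0.5],"turn":[0,0,0],"gripper":-1},
    {"xyz":[0,0,0.5],"turn":[0,0,0],"gripper":-1},
    {"xyz":[0,0,0.3],"turn":[0,0,0],"gripper":-1},
    {"xyz":[0,0,0.1],"turn":[0,0,0],"gripper":-1},
    {"xyz":[0,0,0],"turn":[0,0,0],"gripper":-1},
    {"xyz":[0,0,0],"turn":[0,0,0],"gripper":-1},
    {"xyz":[0,0,0],"turn":[0,0,0],"gripper":-1}
  ]
}}

```text
time_s: 15.97
position: [0.6061, 0.2591, 0.0901]
tool_rot: [[0.338, 0.941, 0.002], [0.941, -0.338, 0.0], [0.001, 0.001, -1.0]]
ft_force: [1.0, 0.1, -2.1]
grip_width: 0.0608
```

```bash
python3 go.py .605 .2583 .0405
python3 - <<'E'
from h import *
from scipy.optimize import least_squares
snap('wrist','w9'); im,d,K,X=load('w9'); P=cloud(d,K,X)
p=env.observe()['position']
def fit(zlo,zhi,r0,c0,R):
    m=(np.hypot(P[...,0]-c0[0],P[...,1]-c0[1])<R)&(P[...,2]>zlo)&(P[...,2]<zhi)&(d>0)
    q=P[m][:,:2]
    a=np.degrees(np.arctan2(*(q-c0).T[::-1])); E=[]
    for b in range(-180,180,8):
        k=(a>=b)&(a<b+8)
        if k.sum()>6:
            r=np.hypot(*(q[k]-c0).T); i=np.argsort(r)[-3]
            if r[i]>r0-.006: E.append(q[k][i])
    E=np.array(E)
    if len(E)>4: print(len(E),least_squares(lambda c:np.hypot(*(E-c).T)-r0,c0,loss='soft_l1',f_scale=.0007).x)
print('disc');fit(.0165,.022,.0395,np.array([.605,.2583]),.046)
b=p[2]-.0208; print('ring');fit(b+.024,b+.031,.031,p[:2].copy(),.035)
E
```

```text
t 15.9667 yaw 70.23 pos [0.6061 0.2591 0.0901] w 0.0608
shift units (after turn) [-0.029 -0.021  1.239]
disc
38 [0.60623143 0.25791554]
ring
45 [0.60634217 0.25912571]
```

View pics/w9.png

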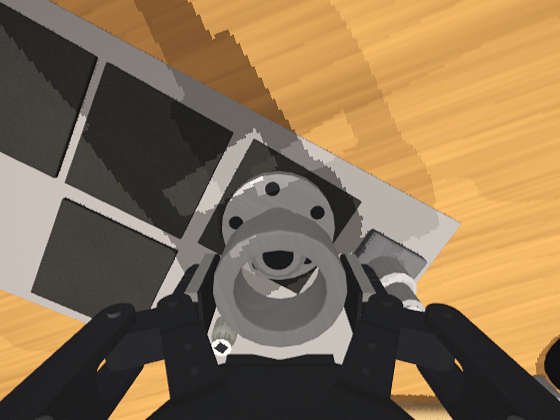

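The ring is 1.2 mm off the disc axis in y, within the 4 mm play. Correcting that and lowering over the boss.

Call:
{"method": "step_arm", "body": {
  "steps": [
    {"xyz":[-0.03,0,0.1],"turn":[0,0,0],"gripper":-1},
    {"xyz":[0,0,0.2],"turn":[0,0,0],"gripper":-1},
    {"xyz":[0,0,0.2],"turn":[0,0,0],"gripper":-1},
    {"xyz":[0,0,0.2],"turn":[0,0,0],"gripper":-1},
    {"xyz":[0,0,0.1],"turn":[0,0,0],"gripper":-1},
    {"xyz":[0,0,0],"turn":[0,0,0],"gripper":-1},
    {"xyz":[0,0,0],"turn":[0,0,0],"gripper":-1}
  ]
}}

```text
time_s: 16.6
position: [0.6052, 0.258, 0.0568]
tool_rot: [[0.338, 0.941, -0.001], [0.941, -0.338, -0.0], [-0.0, -0.0, -1.0]]
ft_force: [0.3, -0.1, -1.7]
grip_width: 0.0608
```

Call:
{"method": "step_arm", "body": {
  "steps": [
    {"xyz":[0,0,0.15],"turn":[0,0,0],"gripper":-1},
    {"xyz":[0,0,0.15],"turn":[0,0,0],"gripper":-1},
    {"xyz":[0,0,0.1],"turn":[0,0,0],"gripper":-1},
    {"xyz":[0,0,0],"turn":[0,0,0],"gripper":-1},
    {"xyz":[0,0,0],"turn":[0,0,0],"gripper":-1}
  ]
}}

```text
time_s: 17.02
position: [0.6051, 0.258, 0.0409]
tool_rot: [[0.338, 0.941, -0.0], [0.941, -0.338, -0.0], [-0.0, -0.0, -1.0]]
ft_force: [0.6, 0.5, -2.1]
grip_width: 0.061
```

Not yet in contact; a little lower, then release to 75 mm and lift.

Call:
{"method": "step_arm", "body": {
  "steps": [
    {"xyz":[0,0,0.025],"turn":[0,0,0],"gripper":-1},
    {"xyz":[0,0,0],"turn":[0,0,0],"gripper":-1},
    {"xyz":[0,0,0],"turn":[0,0,0],"gripper":-1},
    {"xyz":[0,0,0],"turn":[0,0,0],"gripper":0.5},
    {"xyz":[0,0,0],"turn":[0,0,0],"gripper":0.75},
    {"xyz":[0,0,0],"turn":[0,0,0],"gripper":0.8},
    {"xyz":[0,0,0],"turn":[0,0,0],"gripper":0.8},
    {"xyz":[0,0,0],"turn":[0,0,0],"gripper":0.8}
  ]
}}

```text
time_s: 17.68
position: [0.6053, 0.258, 0.0403]
tool_rot: [[0.338, 0.941, 0.0], [0.941, -0.338, 0.0], [0.0, 0.0, -1.0]]
ft_force: [0.6, 0.2, -0.3]
grip_width: 0.077
```

Call:
{"method": "step_arm", "body": {
  "steps": [
    {"xyz":[0,0,-0.2],"turn":[0,0,0],"gripper":0.8},
    {"xyz":[0,0,-0.5],"turn":[0,0,0],"gripper":0.8},
    {"xyz":[0,0,-0.8],"turn":[0,0,0],"gripper":0.8},
    {"xyz":[0,0,-0.8],"turn":[0,0,0],"gripper":1},
    {"xyz":[0,0,-0.8],"turn":[0,0,0],"gripper":1},
    {"xyz":[-0.7,0,-0.5],"turn":[0,0,0],"gripper":1},
    {"xyz":[-0.7,0,0],"turn":[0,0,0],"gripper":1},
    {"xyz":[0,0,0],"turn":[0,0,0],"gripper":1},
    {"xyz":[0,0,0],"turn":[0,0,0],"gripper":1}
  ]
}}

```text
time_s: 18.43
position: [0.5862, 0.2044, 0.1853]
tool_rot: [[0.34, 0.941, 0.001], [0.941, -0.34, 0.0], [0.001, 0.001, -1.0]]
ft_force: [-0.5, 1.2, -0.7]
grip_width: 0.0857
```

```bash
python3 - <<'E'
from h import *
from parts import parts
snap('wrist','w10')
parts('w10',[('flange',(.605,.258),.052,.007),('bearing',(.605,.258),.028,.019)])
cv2.imwrite('pics/w10c.png',cv2.resize(cv2.imread('pics/w10.png')[100:300,180:480],None,fx=2,fy=2))
E
python3 go.py .4762 -.1058 .12 52
```

```text
w10 flange 1077 z 0.058 rect [0.6042 0.2581] [0.0334 0.0324] 7.8 circ [0.6041 0.2583] 0.0344 ell [0.6043 0.258 ]
w10 bearing 2937 z 0.0466 rect [0.6044 0.2582] [0.0615 0.0604] 26.8 circ [0.6043 0.2581] 0.0625 ell [0.6043 0.2582]
t 18.4833 yaw 70.21 pos [0.5863 0.2052 0.1847] w 0.0854
turn z units 3.97
shift units (after turn) [-7.821  2.617  1.618]
```

View pics/w10c.png

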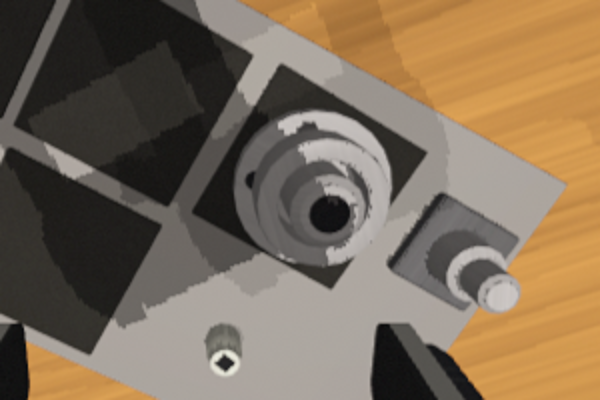

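The bearing is seated flat on the disc: its top is at 46.6 mm (47 expected), concentric with the boss. Next is the nut, with the jaws turned to its flats (52°).

Call:
{"method": "step_arm", "body": {
  "steps": [
    {"xyz":[0,0,0],"turn":[0,0,0.99],"gripper":1},
    {"xyz":[0,0,0],"turn":[0,0,0.99],"gripper":1},
    {"xyz":[0,0,0],"turn":[0,0,0.99],"gripper":1},
    {"xyz":[0,0,0],"turn":[0,0,0.99],"gripper":1},
    {"xyz":[-0.71,0.238,0.1],"turn":[0,0,0],"gripper":1},
    {"xyz":[-0.71,0.238,0.1],"turn":[0,0,0],"gripper":1},
    {"xyz":[-0.71,0.238,0.1],"turn":[0,0,0],"gripper":1},
    {"xyz":[-0.71,0.238,0.1],"turn":[0,0,0],"gripper":1},
    {"xyz":[-0.71,0.238,0.1],"turn":[0,0,0],"gripper":1},
    {"xyz":[-0.71,0.238,0.1],"turn":[0,0,0],"gripper":1},
    {"xyz":[-0.71,0.238,0.1],"turn":[0,0,0],"gripper":1},
    {"xyz":[-0.71,0.238,0.1],"turn":[0,0,0],"gripper":1},
    {"xyz":[-0.71,0.238,0.1],"turn":[0,0,0],"gripper":1},
    {"xyz":[-0.71,0.238,0.1],"turn":[0,0,0],"gripper":1},
    {"xyz":[-0.71,0.238,0.1],"turn":[0,0,0],"gripper":1},
    {"xyz":[0,0,0],"turn":[0,0,0],"gripper":1},
    {"xyz":[0,0,0],"turn":[0,0,0],"gripper":1},
    {"xyz":[0,0,0],"turn":[0,0,0],"gripper":1}
  ]
}}

```text
time_s: 19.98
position: [0.4775, -0.1049, 0.14]
tool_rot: [[0.614, 0.789, -0.0], [0.789, -0.614, 0.0], [0.0, -0.0, -1.0]]
ft_force: [-0.5, -0.3, -0.2]
grip_width: 0.0854
```

```bash
python3 - <<'E'
from h import *
from parts import parts,A
snap('wrist','w11'); parts('w11',[A[2]])
im,d,K,X=load('w11'); P=cloud(d,K,X); m=((np.hypot(P[...,0]-.476,P[...,1]+.104)<.04)&(P[...,2]>.021)).astype(np.uint8)
c=max(cv2.findContours(m,0,1)[0],key=len); q=np.array([ray(K,X,u,v,.028)[:2] for u,v in c[:,0]],np.float32)
h=cv2.convexHull(q)[:,0]
w=np.array([np.ptp(h@[np.cos(a),np.sin(a)]) for a in np.radians(np.arange(0,180,1))]); f=[(w[i]+w[i+60]+w[i+120])/3 for i in range(60)]; print('flat',np.argmin(f),min(f),'corner',np.argmax(f),max(f),h.min(0)/2+h.max(0)/2)
E
python3 go.py .4762 -.1058 .018 52
```

```text
w11 nut 2609 z 0.0281 rect [ 0.4757 -0.105 ] [0.0458 0.0542] 53.7 circ [ 0.4757 -0.105 ] 0.0544 ell [ 0.4758 -0.1047]
flat 22 0.2362554842922923 corner 55 0.2569425032857203 [ 0.6254414 -0.2252818]
t 20.0333 yaw 52.16 pos [ 0.4775 -0.1046  0.1401] w 0.0853
turn z units 0.04
shift units (after turn) [-0.043 -0.008  3.053]
```

Call:
{"method": "step_arm", "body": {
  "steps": [
    {"xyz":[-0.035,-0.03,0.35],"turn":[0,0,-0.3],"gripper":1},
    {"xyz":[0,0,0.6],"turn":[0,0,0],"gripper":1},
    {"xyz":[0,0,0.6],"turn":[0,0,0],"gripper":1},
    {"xyz":[0,0,0.6],"turn":[0,0,0],"gripper":1},
    {"xyz":[0,0,0.5],"turn":[0,0,0],"gripper":1},
    {"xyz":[0,0,0.3],"turn":[0,0,0],"gripper":1},
    {"xyz":[0,0,0],"turn":[0,0,0],"gripper":1},
    {"xyz":[0,0,0],"turn":[0,0,0],"gripper":1}
  ]
}}

```text
time_s: 20.7
position: [0.4756, -0.105, 0.0221]
tool_rot: [[0.594, 0.804, -0.001], [0.804, -0.594, 0.0], [-0.0, -0.001, -1.0]]
ft_force: [0.0, 0.2, -0.2]
grip_width: 0.0854
```

Call:
{"method": "step_arm", "body": {
  "squeeze": 50,
  "steps": [
    {"xyz":[0,0,0],"turn":[0,0,0],"gripper":0.5},
    {"xyz":[0,0,0],"turn":[0,0,0],"gripper":0.25},
    {"xyz":[0,0,0],"turn":[0,0,0],"gripper":0},
    {"xyz":[0,0,0],"turn":[0,0,0],"gripper":-1},
    {"xyz":[0,0,0],"turn":[0,0,0],"gripper":-1},
    {"xyz":[0,0,0],"turn":[0,0,0],"gripper":-1},
    {"xyz":[0,0,0],"turn":[0,0,0],"gripper":-1},
    {"xyz":[0,0,0],"turn":[0,0,0],"gripper":-1},
    {"xyz":[0,0,0],"turn":[0,0,0],"gripper":-1}
  ]
}}

```text
time_s: 21.45
position: [0.4756, -0.106, 0.0232]
tool_rot: [[0.595, 0.804, 0.002], [0.804, -0.595, -0.001], [0.0, 0.002, -1.0]]
ft_force: [-1.3, 2.1, 6.9]
grip_width: 0.045
```

Call:
{"method": "step_arm", "body": {
  "steps": [
    {"xyz":[0,0,-0.2],"turn":[0,0,0],"gripper":-1},
    {"xyz":[0,0,-0.4],"turn":[0,0,0],"gripper":-1},
    {"xyz":[0,0,-0.6],"turn":[0,0,0],"gripper":-1},
    {"xyz":[0,0,-0.6],"turn":[0,0,0],"gripper":-1},
    {"xyz":[0,0,-0.6],"turn":[0,0,0],"gripper":-1},
    {"xyz":[0,0,-0.4],"turn":[0,0,0],"gripper":-1},
    {"xyz":[0,0,0],"turn":[0,0,0],"gripper":-1},
    {"xyz":[0,0,0],"turn":[0,0,0],"gripper":-1}
  ]
}}

```text
time_s: 22.12
position: [0.4751, -0.1058, 0.1345]
tool_rot: [[0.595, 0.804, 0.001], [0.804, -0.595, -0.001], [0.0, 0.001, -1.0]]
ft_force: [0.7, 0.2, -2.8]
grip_width: 0.0452
```

```bash
python3 go.py .457 .1253 .13
```

```text
t 22.1167 yaw 53.47 pos [ 0.4751 -0.1058  0.1345] w 0.0452
shift units (after turn) [ 4.374 -3.803  0.109]
```

Call:
{"method": "step_arm", "body": {
  "steps": [
    {"xyz":[0.3,-0.26,0],"turn":[0,0,0],"gripper":-1},
    {"xyz":[0.54,-0.47,0],"turn":[0,0,0],"gripper":-1},
    {"xyz":[0.54,-0.47,0],"turn":[0,0,0],"gripper":-1},
    {"xyz":[0.54,-0.47,0],"turn":[0,0,0],"gripper":-1},
    {"xyz":[0.54,-0.47,0],"turn":[0,0,0],"gripper":-1},
    {"xyz":[0.54,-0.47,0],"turn":[0,0,0],"gripper":-1},
    {"xyz":[0.54,-0.47,0],"turn":[0,0,0],"gripper":-1},
    {"xyz":[0.54,-0.47,0],"turn":[0,0,0],"gripper":-1},
    {"xyz":[0.3,-0.26,0],"turn":[0,0,0],"gripper":-1},
    {"xyz":[0,0,0.6],"turn":[0,0,0],"gripper":-1},
    {"xyz":[0,0,0.6],"turn":[0,0,0],"gripper":-1},
    {"xyz":[0,0,0.6],"turn":[0,0,0],"gripper":-1},
    {"xyz":[0,0,0],"turn":[0,0,0],"gripper":-1},
    {"xyz":[0,0,0],"turn":[0,0,0],"gripper":-1},
    {"xyz":[0,0,0],"turn":[0,0,0],"gripper":-1}
  ]
}}

```text
time_s: 23.37
position: [0.4572, 0.1255, 0.0626]
tool_rot: [[0.595, 0.803, 0.0], [0.803, -0.595, -0.0], [0.0, 0.0, -1.0]]
ft_force: [-1.1, -0.0, -2.2]
grip_width: 0.0452
```

```bash
python3 go.py .457 .1253 .0287
python3 - <<'E'
from h import *
snap('wrist','w12'); im,d,K,X=load('w12'); g=im.max(2)
m=(g<62).astype(np.uint8); m=cv2.morphologyEx(m,cv2.MORPH_OPEN,np.ones((5,5)))
cv2.imwrite('pics/w12c.png',np.hstack([im[:300,100:450,::-1],cv2.merge([m*255]*3)[:300,100:450]]))
E
```

```text
t 23.3667 yaw 53.46 pos [0.4572 0.1255 0.0626] w 0.0452
shift units (after turn) [-0.009 -0.001  0.847]
```

View pics/w12c.png

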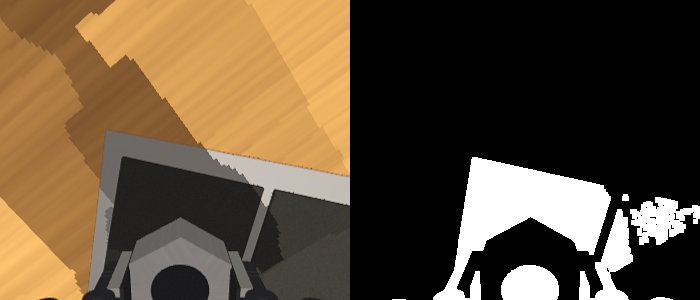

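Crop: the nut is held level over the end pad. The pad's far corners are at full-image (221,156) and (364,187).

Run:
```python
from h import *
im,d,K,X=load('w12')
a,b=[ray(K,X,u,v,.007)[:2] for u,v in ((221,156),(364,187))]; e=(b-a); print(a,b,np.linalg.norm(e),np.degrees(np.arctan2(e[1],e[0])))
u=e/np.linalg.norm(e); n=np.array([u[1],-u[0]]); print((a+b)/2+n*.045,(a+b)/2-n*.045)
```

```text
[0.39452117 0.12865744] [0.46206479 0.18775597] 0.08974840903723667 41.18490117341427
[0.45792509 0.12434023] [0.39866088 0.19207319]
```

Agrees within about 1 mm. Placing the nut.

Call:
{"method": "step_arm", "body": {
  "steps": [
    {"xyz":[-0.01,0.015,0.3],"turn":[0,0,0],"gripper":-1},
    {"xyz":[0,0,0.3],"turn":[0,0,0],"gripper":-1},
    {"xyz":[0,0,0.15],"turn":[0,0,0],"gripper":-1},
    {"xyz":[0,0,0.08],"turn":[0,0,0],"gripper":-1},
    {"xyz":[0,0,0],"turn":[0,0,0],"gripper":-1},
    {"xyz":[0,0,0],"turn":[0,0,0],"gripper":-1},
    {"xyz":[0,0,0],"turn":[0,0,0],"gripper":-1}
  ]
}}

```text
time_s: 24.0
position: [0.4576, 0.1249, 0.0295]
tool_rot: [[0.595, 0.804, 0.001], [0.804, -0.595, 0.0], [0.001, 0.001, -1.0]]
ft_force: [0.3, 0.0, -3.4]
grip_width: 0.045
```

Call:
{"method": "step_arm", "body": {
  "steps": [
    {"xyz":[0,0,0.03],"turn":[0,0,0],"gripper":-1},
    {"xyz":[0,0,0],"turn":[0,0,0],"gripper":-1},
    {"xyz":[0,0,0],"turn":[0,0,0],"gripper":0.2},
    {"xyz":[0,0,0],"turn":[0,0,0],"gripper":0.5},
    {"xyz":[0,0,0],"turn":[0,0,0],"gripper":0.6},
    {"xyz":[0,0,0],"turn":[0,0,0],"gripper":0.6},
    {"xyz":[0,0,-0.3],"turn":[0,0,0],"gripper":0.6},
    {"xyz":[0,0,-0.8],"turn":[0,0,0],"gripper":0.6},
    {"xyz":[0,0,-0.8],"turn":[0,0,0],"gripper":1},
    {"xyz":[0,0,-0.8],"turn":[0,0,0],"gripper":1},
    {"xyz":[0,0,-0.8],"turn":[0,0,0],"gripper":1}
  ]
}}

```text
time_s: 24.92
position: [0.4569, 0.1249, 0.1693]
tool_rot: [[0.595, 0.804, -0.0], [0.804, -0.595, -0.0], [-0.0, -0.0, -1.0]]
ft_force: [0.6, 0.1, -0.7]
grip_width: 0.0851
```

Call:
{"method": "step_arm", "body": {
  "steps": [
    {"xyz":[0,0,0],"turn":[0,0,-1],"gripper":1},
    {"xyz":[0,0,0],"turn":[0,0,-1],"gripper":1},
    {"xyz":[0,0,0],"turn":[0,0,-1],"gripper":1},
    {"xyz":[0,0,0],"turn":[0,0,-1],"gripper":1},
    {"xyz":[0,0,0],"turn":[0,0,-1],"gripper":1},
    {"xyz":[0,0,0],"turn":[0,0,-1],"gripper":1},
    {"xyz":[0,0,0],"turn":[0,0,-1],"gripper":1},
    {"xyz":[0,0,0],"turn":[0,0,-1],"gripper":1},
    {"xyz":[0,0,0],"turn":[0,0,-1],"gripper":1},
    {"xyz":[0,0,0],"turn":[0,0,-1],"gripper":1},
    {"xyz":[0,0,0],"turn":[0,0,-1],"gripper":1},
    {"xyz":[0,0,0],"turn":[0,0,-1],"gripper":1},
    {"xyz":[0,0,0],"turn":[0,0,-1],"gripper":1},
    {"xyz":[0,0,0],"turn":[0,0,0],"gripper":1},
    {"xyz":[0,0,0],"turn":[0,0,0],"gripper":1}
  ]
}}

```text
time_s: 26.17
position: [0.4572, 0.1249, 0.1677]
tool_rot: [[-0.389, 0.921, -0.0], [0.921, 0.389, 0.0], [0.0, -0.0, -1.0]]
ft_force: [-1.2, 1.3, -0.8]
grip_width: 0.0852
```

```bash
python3 - <<'E'
from h import *
from parts import parts
snap('wrist','w13')
parts('w13',[('nut',(.4575,.125),.026,.007)])
E
python3 go.py .628 -.1262 .16
```

```text
w13 nut 2205 z 0.033 rect [0.4573 0.1242] [0.0472 0.0523] 52.6 circ [0.4573 0.1236] 0.0541 ell [0.4573 0.1241]
t 26.2167 yaw 112.91 pos [0.4572 0.1249 0.1677] w 0.085
shift units (after turn) [-7.445  1.489  0.192]
```

The nut lies flat, centred within about 1 mm. Next is the sleeve.

Call:
{"method": "step_arm", "body": {
  "steps": [
    {"xyz":[-0.74,0.149,0],"turn":[0,0,0],"gripper":1},
    {"xyz":[-0.74,0.149,0],"turn":[0,0,0],"gripper":1},
    {"xyz":[-0.74,0.149,0],"turn":[0,0,0],"gripper":1},
    {"xyz":[-0.74,0.149,0],"turn":[0,0,0],"gripper":1},
    {"xyz":[-0.74,0.149,0],"turn":[0,0,0],"gripper":1},
    {"xyz":[-0.74,0.149,0],"turn":[0,0,0],"gripper":1},
    {"xyz":[-0.74,0.149,0],"turn":[0,0,0],"gripper":1},
    {"xyz":[-0.74,0.149,0],"turn":[0,0,0],"gripper":1},
    {"xyz":[-0.74,0.149,0],"turn":[0,0,0],"gripper":1},
    {"xyz":[-0.74,0.149,0],"turn":[0,0,0],"gripper":1},
    {"xyz":[0,0,0],"turn":[0,0,0],"gripper":1},
    {"xyz":[0,0,0],"turn":[0,0,0],"gripper":1},
    {"xyz":[0,0,0],"turn":[0,0,0],"gripper":1},
    {"xyz":[0,0,0],"turn":[0,0,0],"gripper":1}
  ]
}}

```text
time_s: 27.38
position: [0.6276, -0.1232, 0.1678]
tool_rot: [[-0.392, 0.92, -0.0], [0.92, 0.392, 0.0], [0.0, -0.0, -1.0]]
ft_force: [-0.2, 0.7, 0.5]
grip_width: 0.0858
```

```bash
python3 - <<'E'
from h import *
from parts import parts,A
snap('wrist','w14'); parts('w14',[A[3]])
E
python3 go.py .628 -.1262 .047
```

```text
w14 sleeve 1190 z 0.0657 rect [ 0.6287 -0.1264] [0.0402 0.0389] 4.2 circ [ 0.6286 -0.1267] 0.0409 ell [ 0.6287 -0.1266]
t 27.4333 yaw 113.08 pos [ 0.6277 -0.1232  0.1679] w 0.0854
shift units (after turn) [-0.074 -0.022  3.024]
```

Call:
{"method": "step_arm", "body": {
  "steps": [
    {"xyz":[-0.085,-0.01,0.35],"turn":[0,0,0],"gripper":1},
    {"xyz":[0,0,0.6],"turn":[0,0,0],"gripper":1},
    {"xyz":[0,0,0.6],"turn":[0,0,0],"gripper":1},
    {"xyz":[0,0,0.6],"turn":[0,0,0],"gripper":1},
    {"xyz":[0,0,0.5],"turn":[0,0,0],"gripper":1},
    {"xyz":[0,0,0.3],"turn":[0,0,0],"gripper":1},
    {"xyz":[0,0,0],"turn":[0,0,0],"gripper":1},
    {"xyz":[0,0,0],"turn":[0,0,0],"gripper":1}
  ]
}}

```text
time_s: 28.1
position: [0.6291, -0.1271, 0.0502]
tool_rot: [[-0.392, 0.92, 0.0], [0.92, 0.392, -0.0], [-0.0, 0.0, -1.0]]
ft_force: [0.5, -0.2, 0.4]
grip_width: 0.0854
```

Call:
{"method": "step_arm", "body": {
  "squeeze": 50,
  "steps": [
    {"xyz":[0,0,0],"turn":[0,0,0],"gripper":0.5},
    {"xyz":[0,0,0],"turn":[0,0,0],"gripper":0.2},
    {"xyz":[0,0,0],"turn":[0,0,0],"gripper":-0.1},
    {"xyz":[0,0,0],"turn":[0,0,0],"gripper":-1},
    {"xyz":[0,0,0],"turn":[0,0,0],"gripper":-1},
    {"xyz":[0,0,0],"turn":[0,0,0],"gripper":-1},
    {"xyz":[0,0,0],"turn":[0,0,0],"gripper":-1},
    {"xyz":[0,0,0],"turn":[0,0,0],"gripper":-1},
    {"xyz":[0,0,0],"turn":[0,0,0],"gripper":-1}
  ]
}}

```text
time_s: 28.85
position: [0.6293, -0.1275, 0.0509]
tool_rot: [[-0.392, 0.92, 0.001], [0.92, 0.392, -0.001], [-0.001, 0.001, -1.0]]
ft_force: [-1.3, 0.6, 6.8]
grip_width: 0.0387
```

Call:
{"method": "step_arm", "body": {
  "steps": [
    {"xyz":[0,0,-0.2],"turn":[0,0,0],"gripper":-1},
    {"xyz":[0,0,-0.4],"turn":[0,0,0],"gripper":-1},
    {"xyz":[0,0,-0.6],"turn":[0,0,0],"gripper":-1},
    {"xyz":[0,0,-0.6],"turn":[0,0,0],"gripper":-1},
    {"xyz":[0,0,-0.6],"turn":[0,0,0],"gripper":-1},
    {"xyz":[0,0,-0.6],"turn":[0,0,0],"gripper":-1},
    {"xyz":[0,0,0],"turn":[0,0,0],"gripper":-1},
    {"xyz":[0,0,0],"turn":[0,0,0],"gripper":-1}
  ]
}}

```text
time_s: 29.52
position: [0.6291, -0.1274, 0.1705]
tool_rot: [[-0.392, 0.92, 0.002], [0.92, 0.392, -0.001], [-0.001, 0.001, -1.0]]
ft_force: [-0.5, -0.5, -3.6]
grip_width: 0.0387
```

```bash
python3 go.py .530 .189 .165
```

```text
t 29.5167 yaw 113.06 pos [ 0.6291 -0.1274  0.1705] w 0.0387
shift units (after turn) [8.249 0.819 0.128]
```

Call:
{"method": "step_arm", "body": {
  "steps": [
    {"xyz":[0.4,0.04,0],"turn":[0,0,0],"gripper":-1},
    {"xyz":[0.745,0.074,0],"turn":[0,0,0],"gripper":-1},
    {"xyz":[0.745,0.074,0],"turn":[0,0,0],"gripper":-1},
    {"xyz":[0.745,0.074,0],"turn":[0,0,0],"gripper":-1},
    {"xyz":[0.745,0.074,0],"turn":[0,0,0],"gripper":-1},
    {"xyz":[0.745,0.074,0],"turn":[0,0,0],"gripper":-1},
    {"xyz":[0.745,0.074,0],"turn":[0,0,0],"gripper":-1},
    {"xyz":[0.745,0.074,0],"turn":[0,0,0],"gripper":-1},
    {"xyz":[0.745,0.074,0],"turn":[0,0,0],"gripper":-1},
    {"xyz":[0.745,0.074,0],"turn":[0,0,0],"gripper":-1},
    {"xyz":[0.745,0.074,0],"turn":[0,0,0],"gripper":-1},
    {"xyz":[0.4,0.04,0],"turn":[0,0,0],"gripper":-1},
    {"xyz":[0,0,0.5],"turn":[0,0,0],"gripper":-1},
    {"xyz":[0,0,0.6],"turn":[0,0,0],"gripper":-1},
    {"xyz":[0,0,0.4],"turn":[0,0,0],"gripper":-1},
    {"xyz":[0,0,0],"turn":[0,0,0],"gripper":-1},
    {"xyz":[0,0,0],"turn":[0,0,0],"gripper":-1},
    {"xyz":[0,0,0],"turn":[0,0,0],"gripper":-1}
  ]
}}

```text
time_s: 31.02
position: [0.5299, 0.1893, 0.1101]
tool_rot: [[-0.392, 0.92, 0.0], [0.92, 0.392, 0.0], [0.0, 0.0, -1.0]]
ft_force: [0.1, -0.4, -1.8]
grip_width: 0.039
```

```bash
python3 go.py .530 .189 .0559
python3 - <<'E'
from h import *
snap('wrist','w15'); cv2.imwrite('pics/w15c.png',cv2.imread('pics/w15.png')[:340,60:500])
E
```

```text
t 31.0167 yaw 113.06 pos [0.5299 0.1893 0.1101] w 0.039
shift units (after turn) [-8.000e-03 -1.000e-03  1.355e+00]
```

View pics/w15c.png

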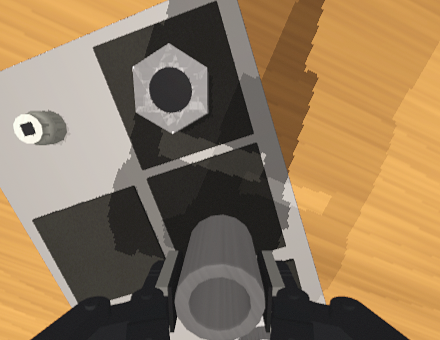

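Crop: the sleeve is held upright over the middle pad. That pad's far corners are at full-image (207,179) and (318,143), and the nut is on the end pad.

Run:
```python
from h import *
im,d,K,X=load('w15')
for p in (((207,179),(318,143)),((202,170),(314,133))):
    a,b=[ray(K,X,u,v,.007)[:2] for u,v in p]; e=(b-a); u=e/np.linalg.norm(e); n=np.array([u[1],-u[0]]); print(np.linalg.norm(e),np.degrees(np.arctan2(e[1],e[0])),(a+b)/2+n*.045,(a+b)/2-n*.045)
a,b,c,e=[ray(K,X,u,v,.007)[:2] for u,v in ((154,47),(278,0),(314,133),(202,170))]; print('end',(a+b+c+e)/4)
from parts import parts; parts('w15',[('nut',(.4575,.125),.026,.007)])
P=cloud(d,K,X);
```

```text
0.08971715247824318 130.95784537706172 [0.53090575 0.18925399] [0.46293847 0.13025867]
0.08986301594567117 131.07965621019906 [0.52553303 0.18347501] [0.45769132 0.12433533]
end [0.45772554 0.12508774]
w15 nut 4985 z 0.0334 rect [0.4584 0.1246] [0.0462 0.0523] 52.6 circ [0.4587 0.1247] 0.0533 ell [0.4584 0.1246]
```

Call:
{"method": "step_arm", "body": {
  "steps": [
    {"xyz":[-0.01,0.02,0.3],"turn":[0,0,0],"gripper":-1},
    {"xyz":[0,0,0.4],"turn":[0,0,0],"gripper":-1},
    {"xyz":[0,0,0.3],"turn":[0,0,0],"gripper":-1},
    {"xyz":[0,0,0.2],"turn":[0,0,0],"gripper":-1},
    {"xyz":[0,0,0.1],"turn":[0,0,0],"gripper":-1},
    {"xyz":[0,0,0.06],"turn":[0,0,0],"gripper":-1},
    {"xyz":[0,0,0],"turn":[0,0,0],"gripper":-1},
    {"xyz":[0,0,0],"turn":[0,0,0],"gripper":-1}
  ]
}}

```text
time_s: 31.73
position: [0.5312, 0.1891, 0.0561]
tool_rot: [[-0.392, 0.92, 0.001], [0.92, 0.392, 0.0], [-0.0, 0.001, -1.0]]
ft_force: [0.0, -0.2, -2.5]
grip_width: 0.0392
```

Call:
{"method": "step_arm", "body": {
  "steps": [
    {"xyz":[0,0,0.02],"turn":[0,0,0],"gripper":-1},
    {"xyz":[0,0,0],"turn":[0,0,0],"gripper":-1},
    {"xyz":[0,0,0],"turn":[0,0,0],"gripper":0.1},
    {"xyz":[0,0,0],"turn":[0,0,0],"gripper":0.4},
    {"xyz":[0,0,0],"turn":[0,0,0],"gripper":0.5},
    {"xyz":[0,0,0],"turn":[0,0,0],"gripper":0.5},
    {"xyz":[0,0,-0.2],"turn":[0,0,0],"gripper":0.5},
    {"xyz":[0,0,-0.5],"turn":[0,0,0],"gripper":0.5},
    {"xyz":[0,0,-0.8],"turn":[0,0,0],"gripper":0.5},
    {"xyz":[0,0,-0.8],"turn":[0,0,0],"gripper":0.5},
    {"xyz":[0,0,-0.8],"turn":[0,0,0],"gripper":0.5},
    {"xyz":[0,0,-0.6],"turn":[0,0,0],"gripper":0.5}
  ]
}}

```text
time_s: 32.73
position: [0.531, 0.1891, 0.206]
tool_rot: [[-0.392, 0.92, 0.003], [0.92, 0.392, 0.0], [-0.001, 0.003, -1.0]]
ft_force: [0.9, -0.2, -0.8]
grip_width: 0.0639
```

Call:
{"method": "step_arm", "body": {
  "steps": [
    {"xyz":[0,0,0],"turn":[0,0,1],"gripper":1},
    {"xyz":[0,0,0],"turn":[0,0,1],"gripper":1},
    {"xyz":[0,0,0],"turn":[0,0,1],"gripper":1},
    {"xyz":[0,0,0],"turn":[0,0,1],"gripper":1},
    {"xyz":[0,0,0],"turn":[0,0,1],"gripper":1},
    {"xyz":[0,0,0],"turn":[0,0,1],"gripper":1},
    {"xyz":[0,0,0],"turn":[0,0,1],"gripper":1},
    {"xyz":[0,0,0],"turn":[0,0,1],"gripper":1},
    {"xyz":[0,0,0],"turn":[0,0,1],"gripper":1},
    {"xyz":[0,0,0],"turn":[0,0,1],"gripper":1},
    {"xyz":[0,0,0],"turn":[0,0,1],"gripper":1},
    {"xyz":[0,0,0],"turn":[0,0,1],"gripper":1},
    {"xyz":[0,0,0],"turn":[0,0,0],"gripper":1},
    {"xyz":[0,0,0],"turn":[0,0,0],"gripper":1}
  ]
}}

```text
time_s: 33.9
position: [0.5308, 0.1891, 0.203]
tool_rot: [[0.527, 0.85, 0.0], [0.85, -0.527, 0.0], [0.0, 0.0, -1.0]]
ft_force: [0.3, -0.2, 0.4]
grip_width: 0.0855
```

```bash
python3 - <<'E'
from h import *
from parts import parts
snap('wrist','w16')
parts('w16',[('sleeve',(.531,.189),.064,.007),('nut',(.4575,.125),.026,.007)])
E
python3 go.py .600 -.322 .16
```

```text
w16 sleeve 946 z 0.0705 rect [0.5312 0.1907] [0.0387 0.0401] 74.9 circ [0.5312 0.191 ] 0.041 ell [0.5312 0.1907]
w16 nut 1938 z 0.0329 rect [0.4582 0.1257] [0.0538 0.0459] 82.0 circ [0.4586 0.1256] 0.054 ell [0.4581 0.1259]
t 33.95 yaw 58.2 pos [0.5308 0.189  0.2029] w 0.0853
shift units (after turn) [-9.946  8.204  1.071]
```

The sleeve stands level on the middle pad (top at 70.5 mm, 71 expected). Next is the cap.

Call:
{"method": "step_arm", "body": {
  "steps": [
    {"xyz":[-0.3,0.25,0],"turn":[0,0,0],"gripper":1},
    {"xyz":[-0.62,0.51,0.04],"turn":[0,0,0],"gripper":1},
    {"xyz":[-0.62,0.51,0.04],"turn":[0,0,0],"gripper":1},
    {"xyz":[-0.62,0.51,0.04],"turn":[0,0,0],"gripper":1},
    {"xyz":[-0.62,0.51,0.04],"turn":[0,0,0],"gripper":1},
    {"xyz":[-0.62,0.51,0.04],"turn":[0,0,0],"gripper":1},
    {"xyz":[-0.62,0.51,0.04],"turn":[0,0,0],"gripper":1},
    {"xyz":[-0.62,0.51,0.04],"turn":[0,0,0],"gripper":1},
    {"xyz":[-0.62,0.51,0.04],"turn":[0,0,0],"gripper":1},
    {"xyz":[-0.62,0.51,0.04],"turn":[0,0,0],"gripper":1},
    {"xyz":[-0.62,0.51,0.04],"turn":[0,0,0],"gripper":1},
    {"xyz":[-0.62,0.51,0.04],"turn":[0,0,0],"gripper":1},
    {"xyz":[-0.62,0.51,0.04],"turn":[0,0,0],"gripper":1},
    {"xyz":[-0.62,0.51,0.04],"turn":[0,0,0],"gripper":1},
    {"xyz":[-0.62,0.51,0.04],"turn":[0,0,0],"gripper":1},
    {"xyz":[-0.62,0.51,0.04],"turn":[0,0,0],"gripper":1},
    {"xyz":[-0.35,0.29,0],"turn":[0,0,0],"gripper":1},
    {"xyz":[0,0,0],"turn":[0,0,0],"gripper":1},
    {"xyz":[0,0,0],"turn":[0,0,0],"gripper":1},
    {"xyz":[0,0,0],"turn":[0,0,0],"gripper":1}
  ]
}}

```text
time_s: 35.62
position: [0.5982, -0.3212, 0.1786]
tool_rot: [[0.528, 0.849, -0.0], [0.849, -0.528, 0.001], [0.0, -0.0, -1.0]]
ft_force: [-0.1, 0.6, 0.0]
grip_width: 0.0856
```

```bash
python3 - <<'E'
from h import *
from parts import parts
snap('wrist','w17')
parts('w17',[('cap',(.6,-.322),.024,.002)])
im,d,K,X=load('w17'); P=cloud(d,K,X); m=(np.hypot(P[...,0]-.6,P[...,1]+.322)<.045)&(P[...,2]>.030); q=P[m]; print('dome',q.mean(0),q[:,2].max(),cv2.minEnclosingCircle(q[:,:2].astype(np.float32)))
E
python3 go.py .600 -.322 .018
```

```text
w17 cap 2059 z 0.0346 rect [ 0.6007 -0.3233] [0.0498 0.0524] 58.2 circ [ 0.6007 -0.3233] 0.0532 ell [ 0.6007 -0.3232]
dome [ 0.5885402  -0.31496135  0.22479822] 0.26065791939251415 ((0.6000674366950989, -0.32204923033714294), 0.045019399374723434)
t 35.6667 yaw 58.16 pos [ 0.5983 -0.3208  0.1788] w 0.0852
shift units (after turn) [-3.000e-03  5.300e-02  4.019e+00]
```

Call:
{"method": "step_arm", "body": {
  "steps": [
    {"xyz":[-0.005,0.06,0.4],"turn":[0,0,0],"gripper":1},
    {"xyz":[0,0,0.7],"turn":[0,0,0],"gripper":1},
    {"xyz":[0,0,0.7],"turn":[0,0,0],"gripper":1},
    {"xyz":[0,0,0.7],"turn":[0,0,0],"gripper":1},
    {"xyz":[0,0,0.7],"turn":[0,0,0],"gripper":1},
    {"xyz":[0,0,0.5],"turn":[0,0,0],"gripper":1},
    {"xyz":[0,0,0.28],"turn":[0,0,0],"gripper":1},
    {"xyz":[0,0,0],"turn":[0,0,0],"gripper":1},
    {"xyz":[0,0,0],"turn":[0,0,0],"gripper":1}
  ]
}}

```text
time_s: 36.42
position: [0.6006, -0.323, 0.0201]
tool_rot: [[0.528, 0.849, 0.001], [0.849, -0.528, -0.0], [-0.0, 0.001, -1.0]]
ft_force: [0.3, -0.6, -0.1]
grip_width: 0.0857
```

Call:
{"method": "step_arm", "body": {
  "squeeze": 40,
  "steps": [
    {"xyz":[0,0,0],"turn":[0,0,0],"gripper":0.6},
    {"xyz":[0,0,0],"turn":[0,0,0],"gripper":0.4},
    {"xyz":[0,0,0],"turn":[0,0,0],"gripper":0.1},
    {"xyz":[0,0,0],"turn":[0,0,0],"gripper":-1},
    {"xyz":[0,0,0],"turn":[0,0,0],"gripper":-1},
    {"xyz":[0,0,0],"turn":[0,0,0],"gripper":-1},
    {"xyz":[0,0,0],"turn":[0,0,0],"gripper":-1},
    {"xyz":[0,0,0],"turn":[0,0,0],"gripper":-1},
    {"xyz":[0,0,0],"turn":[0,0,0],"gripper":-1}
  ]
}}

```text
time_s: 37.17
position: [0.6007, -0.3238, 0.0211]
tool_rot: [[0.529, 0.849, 0.002], [0.849, -0.529, -0.001], [-0.0, 0.003, -1.0]]
ft_force: [-1.5, 1.2, 6.1]
grip_width: 0.0506
```

Call:
{"method": "step_arm", "body": {
  "steps": [
    {"xyz":[0,0,-0.2],"turn":[0,0,0],"gripper":-1},
    {"xyz":[0,0,-0.4],"turn":[0,0,0],"gripper":-1},
    {"xyz":[0,0,-0.6],"turn":[0,0,0],"gripper":-1},
    {"xyz":[0,0,-0.7],"turn":[0,0,0],"gripper":-1},
    {"xyz":[0,0,-0.7],"turn":[0,0,0],"gripper":-1},
    {"xyz":[0,0,-0.6],"turn":[0,0,0],"gripper":-1},
    {"xyz":[0,0,-0.4],"turn":[0,0,0],"gripper":-1},
    {"xyz":[0,0,0],"turn":[0,0,0],"gripper":-1},
    {"xyz":[0,0,0],"turn":[0,0,0],"gripper":-1}
  ]
}}

```text
time_s: 37.92
position: [0.6001, -0.3234, 0.1639]
tool_rot: [[0.529, 0.849, 0.001], [0.849, -0.529, -0.001], [-0.0, 0.001, -1.0]]
ft_force: [-0.4, 0.0, -2.4]
grip_width: 0.0505
```

```bash
python3 go.py .598 .1149 .165
python3 - <<'E'
from h import *
snap('wrist','w18'); cv2.imwrite('pics/w18c.png',cv2.imread('pics/w18.png')[150:400,130:430])
E
```

```text
t 37.9167 yaw 58.05 pos [ 0.6001 -0.3234  0.1639] w 0.0505
shift units (after turn) [ 9.271 -5.843 -0.036]
```

View pics/w18c.png

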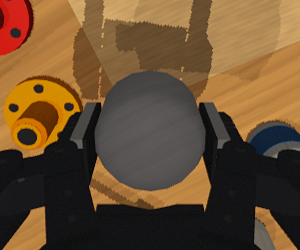

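The cap is held upright between the jaws (centre (150,130) in the crop). Moving to the side pad.

Call:
{"method": "step_arm", "body": {
  "steps": [
    {"xyz":[0.3,-0.19,0],"turn":[0,0,0],"gripper":-1},
    {"xyz":[0.62,-0.39,0],"turn":[0,0,0],"gripper":-1},
    {"xyz":[0.62,-0.39,0],"turn":[0,0,0],"gripper":-1},
    {"xyz":[0.62,-0.39,0],"turn":[0,0,0],"gripper":-1},
    {"xyz":[0.62,-0.39,0],"turn":[0,0,0],"gripper":-1},
    {"xyz":[0.62,-0.39,0],"turn":[0,0,0],"gripper":-1},
    {"xyz":[0.62,-0.39,0],"turn":[0,0,0],"gripper":-1},
    {"xyz":[0.62,-0.39,0],"turn":[0,0,0],"gripper":-1},
    {"xyz":[0.62,-0.39,0],"turn":[0,0,0],"gripper":-1},
    {"xyz":[0.62,-0.39,0],"turn":[0,0,0],"gripper":-1},
    {"xyz":[0.62,-0.39,0],"turn":[0,0,0],"gripper":-1},
    {"xyz":[0.62,-0.39,0],"turn":[0,0,0],"gripper":-1},
    {"xyz":[0.62,-0.39,0],"turn":[0,0,0],"gripper":-1},
    {"xyz":[0.62,-0.39,0],"turn":[0,0,0],"gripper":-1},
    {"xyz":[0.62,-0.39,0],"turn":[0,0,0],"gripper":-1},
    {"xyz":[0.29,-0.19,0],"turn":[0,0,0],"gripper":-1},
    {"xyz":[0,0,0],"turn":[0,0,0],"gripper":-1},
    {"xyz":[0,0,0],"turn":[0,0,0],"gripper":-1},
    {"xyz":[0,0,0],"turn":[0,0,0],"gripper":-1}
  ]
}}

```text
time_s: 39.55
position: [0.5979, 0.1139, 0.1628]
tool_rot: [[0.53, 0.848, -0.001], [0.848, -0.53, -0.0], [-0.001, -0.001, -1.0]]
ft_force: [0.3, -0.4, -0.7]
grip_width: 0.05
```

Call:
{"method": "step_arm", "body": {
  "steps": [
    {"xyz":[0,0,0.5],"turn":[0,0,0],"gripper":-1},
    {"xyz":[0,0,0.6],"turn":[0,0,0],"gripper":-1},
    {"xyz":[0,0,0.6],"turn":[0,0,0],"gripper":-1},
    {"xyz":[0,0,0.5],"turn":[0,0,0],"gripper":-1},
    {"xyz":[0,0,0],"turn":[0,0,0],"gripper":-1},
    {"xyz":[0,0,0],"turn":[0,0,0],"gripper":-1},
    {"xyz":[0,0,0],"turn":[0,0,0],"gripper":-1}
  ]
}}

```text
time_s: 40.13
position: [0.5989, 0.114, 0.0766]
tool_rot: [[0.53, 0.848, 0.002], [0.848, -0.53, -0.0], [0.001, 0.002, -1.0]]
ft_force: [-0.2, -0.7, -0.5]
grip_width: 0.0504
```

```bash
python3 go.py .598 .1149 .0263
python3 - <<'E'
from h import *
snap('wrist','w19'); cv2.imwrite('pics/w19c.png',cv2.imread('pics/w19.png')[:340,60:500])
E
```

```text
t 40.1333 yaw 57.99 pos [0.5989 0.114  0.0766] w 0.0504
shift units (after turn) [ 0.006 -0.033  1.258]
```

View pics/w19c.png

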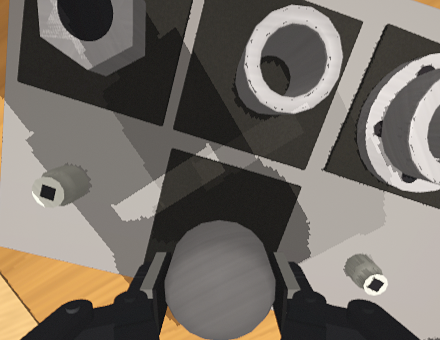

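Crop: the cap is over the side pad, whose far corners are at full-image (231,149) and (361,187). Nut, sleeve and bearing-on-flange are in place on their pads.

Run:
```python
from h import *
im,d,K,X=load('w19')
a,b=[ray(K,X,u,v,.007)[:2] for u,v in ((231,149),(361,187))]; e=(b-a); u=e/np.linalg.norm(e); n=np.array([u[1],-u[0]]); print('side',np.linalg.norm(e),(a+b)/2+n*.045)
a,b=[ray(K,X,u,v,.007)[:2] for u,v in ((233,128),(422,20))]; print('mid',np.linalg.norm(a-b),(a+b)/2)
from parts import parts; parts('w19',[('sleeve',(.531,.189),.064,.007)])
```

```text
side 0.08936452954527394 [0.59920256 0.11324325]
mid 0.1255291280268648 [0.52983379 0.18824776]
w19 sleeve 5461 z 0.0709 rect [0.5325 0.1895] [0.039  0.0388] 52.3 circ [0.5324 0.1895] 0.0403 ell [0.5325 0.1895]
```

Call:
{"method": "step_arm", "body": {
  "steps": [
    {"xyz":[0,0,0.3],"turn":[0,0,0],"gripper":-1},
    {"xyz":[0,0,0.4],"turn":[0,0,0],"gripper":-1},
    {"xyz":[0,0,0.3],"turn":[0,0,0],"gripper":-1},
    {"xyz":[0,0,0.15],"turn":[0,0,0],"gripper":-1},
    {"xyz":[0,0,0.08],"turn":[0,0,0],"gripper":-1},
    {"xyz":[0,0,0],"turn":[0,0,0],"gripper":-1},
    {"xyz":[0,0,0],"turn":[0,0,0],"gripper":-1},
    {"xyz":[0,0,0],"turn":[0,0,0],"gripper":-1}
  ]
}}

```text
time_s: 40.85
position: [0.5986, 0.1148, 0.0271]
tool_rot: [[0.529, 0.849, 0.002], [0.849, -0.529, -0.0], [0.001, 0.001, -1.0]]
ft_force: [0.2, -0.0, -0.6]
grip_width: 0.0502
```

Call:
{"method": "step_arm", "body": {
  "steps": [
    {"xyz":[0,0,0.02],"turn":[0,0,0],"gripper":-1},
    {"xyz":[0,0,0],"turn":[0,0,0],"gripper":-1},
    {"xyz":[0,0,0],"turn":[0,0,0],"gripper":0.3},
    {"xyz":[0,0,0],"turn":[0,0,0],"gripper":0.55},
    {"xyz":[0,0,0],"turn":[0,0,0],"gripper":0.7},
    {"xyz":[0,0,0],"turn":[0,0,0],"gripper":0.7},
    {"xyz":[0,0,-0.3],"turn":[0,0,0],"gripper":0.7},
    {"xyz":[0,0,-0.6],"turn":[0,0,0],"gripper":0.7},
    {"xyz":[0,0,-0.9],"turn":[0,0,0],"gripper":0.7},
    {"xyz":[0,0,-0.9],"turn":[0,0,0],"gripper":1},
    {"xyz":[0,0,-0.9],"turn":[0,0,0],"gripper":1},
    {"xyz":[0,0,-0.9],"turn":[0,0,0],"gripper":1},
    {"xyz":[0,0.3,-0.6],"turn":[0,0,0],"gripper":1},
    {"xyz":[0,0.3,0],"turn":[0,0,0],"gripper":1},
    {"xyz":[0,0.3,0],"turn":[0,0,0],"gripper":1},
    {"xyz":[0,0,0],"turn":[0,0,0],"gripper":1},
    {"xyz":[0,0,0],"turn":[0,0,0],"gripper":1},
    {"xyz":[0,0,0],"turn":[0,0,0],"gripper":1}
  ]
}}

```text
time_s: 42.35
position: [0.6281, 0.096, 0.2288]
tool_rot: [[0.529, 0.849, -0.001], [0.849, -0.529, 0.0], [-0.001, -0.001, -1.0]]
ft_force: [-0.4, -0.1, -0.3]
grip_width: 0.0854
```

Run:
```python
from h import *
from parts import parts
snap('wrist','w20')
parts('w20',[('flange',(.605,.258),.052,.007),('bearing',(.605,.258),.028,.019),('sleeve',(.531,.189),.064,.007),('nut',(.4575,.125),.026,.007),('cap',(.599,.114),.024,.007)])
im,d,K,X=load('w20'); cv2.imwrite('pics/w20c.png',cv2.resize(im[40:300,100:460,::-1],None,fx=2,fy=2)); print(env.observe()['position'],env.observe()['time_s'])
```

```text
w20 flange 1143 z 0.0587 rect [0.6054 0.2555] [0.0337 0.0331] 71.4 circ [0.6054 0.2555] 0.0349 ell [0.6055 0.2556]
w20 bearing 2816 z 0.0471 rect [0.605  0.2565] [0.0633 0.0601] 58.1 circ [0.6053 0.2562] 0.0637 ell [0.6051 0.2565]
w20 sleeve 1178 z 0.0707 rect [0.5326 0.1893] [0.0387 0.0396] 33.7 circ [0.5329 0.1892] 0.0405 ell [0.5327 0.1894]
w20 nut 2298 z 0.0331 rect [0.4615 0.1232] [0.0469 0.0463] 52.7 circ [0.4591 0.1244] 0.0541 ell [0.46   0.1243]
w20 cap 1695 z 0.0396 rect [0.5989 0.1145] [0.0505 0.0514] 59.5 circ [0.5987 0.1147] 0.0521 ell [0.5989 0.1148]
[0.62806983 0.09616975 0.22901321] 42.4
```

The picture limit is reached, so the last check is numeric: fit the pad squares in this same image.

Run:
```python
from h import *
from scipy.optimize import least_squares
im,d,K,X=load('w20'); g=im.max(2); P=cloud(d,K,X)
Q=dict(sp=(.605,.2578),mid=(.530,.189),end=(.4576,.1252),side=(.5985,.114))
for n,c in Q.items():
    E=[]
    # edge points: dark->bright crossings of pad border along rays from outside, in pad-plane coordinates
    for th in (41.2,131.2,221.2,311.2):
        t=np.radians(th); u=np.array([np.cos(t),np.sin(t)]); w=np.array([-u[1],u[0]]); S=[]
        for s in np.linspace(-.034,.034,24):
            r=np.arange(.056,.034,-.0003); p=np.array(c)+np.outer(r,u)+s*w
            q=(np.c_[p,np.full(len(p),.005),]-X[:3,3])@X[:3,:3]; uv=(q[:,:2]/q[:,2:]*K[:2]+K[2:]).astype(np.float32)
            q=(np.c_[p,np.full(len(p),.007),]-X[:3,3])@X[:3,:3]; uv=(q[:,:2]/q[:,2:]*K[:2]+K[2:]).astype(np.float32)
            v=cv2.remap(g,uv[:,0:1],uv[:,1:2],1)[:,0].astype(float); z=cv2.remap(P[...,2].astype(np.float32),uv[:,0:1],uv[:,1:2],0)[:,0]
            if z.max()>.012 or uv.min()<0 or uv[:,0].max()>559: continue
            k=np.argmin(np.diff(v)); 
            gd=v[max(k-4,0)]-v[min(k+5,len(v)-1)]
            if gd>25: S.append(r[k])
        E.append((np.median(S) if len(S)>3 else np.nan,len(S)))
    e=np.array([x[0] for x in E]); t=np.radians(41.2); U=np.array([[np.cos(t),np.sin(t)],[-np.sin(t),np.cos(t)]])
    off=[np.nanmean([e[0]-.045,.045-e[2]]),np.nanmean([e[1]-.045,.045-e[3]])]
    print(n,[x[1] for x in E],e.round(4),'centre',(np.array(c)+np.array(off)@U).round(4))
```

```text
sp [2, 5, 12, 8] [   nan 0.0443 0.0455 0.0455] centre [0.605 0.257]
mid [22, 7, 21, 21] [0.0446 0.0434 0.0455 0.0461] centre [0.5306 0.1877]
end [21, 0, 14, 21] [0.0452    nan 0.0455 0.0458] centre [0.458  0.1245]
side [24, 22, 22, 21] [0.0449 0.0446 0.0455 0.0452] centre [0.5985 0.1136]
```

All parts are within about 1–2.5 mm of their pad centres. They stand at the right heights and the gripper is open and clear, so I'm handing in.

```bash
python3 -c "
from h import *
print(order.close_job())"
```

```text
the job is handed in; nothing more can be done
None
```

I placed all five parts in the order you listed and handed the job in at about 42 s of the 122 s allowed. The gripper was open and about 20 cm above the parts, and no verdict was reported.

The last wrist-camera check compared each part with its pad centre in the same image:

| Part | Pad | Distance from pad centre |
|---|---|---|
| Flange | Next to the spindle stand | about 1.5 mm |
| Bearing, on the flange | Next to the spindle stand | about 1 mm |
| Nut | Far end of the row | about 2 mm (part edge partly hidden) |
| Sleeve | Middle | about 2–2.5 mm |
| Dust cap | Side | about 1 mm |

- **Heights:** The bearing's top face is at 47.1 mm and the sleeve's at 70.7 mm, against 47 and 71 mm expected. The nut reads 33.1 mm against 33 mm. That puts the bearing flat on the flange's disc, and the sleeve and nut level.
- **Disagreements:** Before moving, the top and wrist cameras differed by about 2.5 mm, and I used the wrist values, which the grasps supported. The sleeve's offset is the least certain, because different wrist views disagreed by about 2 mm.
- **Checks that failed:** The final picture could not be viewed because the 16-picture limit was reached, so the last check was numbers only. One attempt to see the flange from the top camera found nothing.

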